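# Load the cap-coating jig and lock the mask

### The arm

A 6-joint arm with a two-finger parallel gripper is mounted at the origin on a cart in front of the work surface, level with it; the furniture and walls round the work are solid. World frame = base frame: x ahead of the robot, y to its left, z up, the work surface at z = 0. Lengths are in m, angles in degrees, forces in N, time in s.
With the tool pointing down it reaches from about 0.35 to 0.875 m from the base axis. Payload 4.2 kg.
Tool frame: the origin (TCP) lies midway between the tips of the shut fingers; the grasp point (between the pads) lies 19 mm behind it; y points along the fingers, x is the direction in which the jaws open and shut, and the axes are right-handed (so a half turn about y gives the same grasp; the last joint's range is limited). The gripper opens to 87 mm and grips with 3 to 60 N. Pads are 19 mm wide; open, the fingers measure 117 mm over their backs; the gripper's body (75 mm by 190 mm) begins 51 mm behind the grasp point.
Start: joints at [91.421, 22.042, 0.453, 0, -68.411, -14.817], TCP at [0.145, 0.608, 0.223] pointing down, gripper open.
Joint ranges: [-179.83, 179.83], [-69.29, 118.12], [-61.27, 80.66], [-181.25, 117.63], [-171.15, -9.14], [-177.46, 177.46]. Speed limits (degrees/s): [159.86, 159.86, 180, 180, 180, 180].

### API

Orientations are given as a 3x3 rotation matrix whose columns are the frame's x, y, z axes.
In Python, from station import * gives the robot as it stands.
- The arm moves only by the tool jog_arm, never from a script. Its argument "series" is a list of rows, each a list of 3 entries, a list of its own where there are three numbers: the shift along the tool's x, y, z in m, then the turn, a rotation vector about the tool's x, y, z in degrees, then the finger opening in m, from 0 to 0.087. A call has 1 to 10 rows; each row shifts and turns the commanded pose from where the row before left it, along the tool's axes as they then stand; what a row does not reach is not made up. A row lasts 1/8 s, in which the tool goes at most 62.5 mm and 10.7 degrees, less where a joint would pass 70% of its speed; a pose out of reach is approached as far as the arm can. A call is refused whole if a number of a shift passes 0.0625 or a number of a turn 10.7, either way. A call with a gripper value outside its range is refused whole. The fingers move at their own pace and stop on an object; the grip force is fixed at half the most. Time passes only in rows, so rows that do not move let the fingers close. It gives the time, the measured TCP pose, the force and the opening at its end, in the units of the state.
- sense(): the state, without advancing time (a new reading comes with each control period).
- capture(name): name is "side" or "top"; returns the picture (384x512x3 uint8, red, green, blue); there is no depth.
- camera_info(name): a dict with "fx", "fy", "cx", "cy" (pixels), "rvec" (rotation vector, rad) and "tvec" (3), from world to camera coordinates, as OpenCV has them. Camera axes: x right, y down, z forward; pixel columns grow to the right and rows downward; lengths in m; the calibration is good to about 2 mm. A picture is of the moment at which its call begins. camera_info takes no time and is no camera call.
- finish_job(): hands the job in, once; it reports no verdict.
The state is a dict: "time_s": time; "joints": joint angles; "joint_velocities": joint speeds; "effort": joint torques, N m; "tcp_pos": TCP position; "ee_rot": TCP orientation; "wrist_force": force on the tool from outside, world axes, zero at the start; "moment": the same for the moment, N m; "gripper_width": opening from 0.0 (shut) to 1.0 (fully open).
Only numpy, scipy, OpenCV 4.12 (cv2) and the standard library are available. Lean on these libraries where they do the work, as an engineer would, in place of code of your own. Each camera call takes 0.05 s, during which the arm holds its last target. There are 200 camera calls.

### The job

Get the coating jig ready for primer: put every loose white cap into a pocket of its own with its closed face up and its open side down, turning over the ones that stand the wrong way, each cap fully down in the pocket. Only then lower the mask frame flat onto its two pins, first swinging aside any latch that is in its way, and at last swing both latches fully in over the mask's edges. Do not knock over or shove away the bottles, jar and other things on the bench.

Things in the scene. Friction and masses are not known exactly. Their poses are not given: they have to be found in the camera images.
- jig: coating jig, fixed: aluminium plate 116 x 310 x 18 mm, four square pockets in a row along y. Origin at the centre of its underside, z up, x away from the robot. Stepped pins at x = 0, y = +135 and -135 mm: an 18 mm foot up to a shoulder 46.5 mm above the bench, then a 10 mm pin with tapered end, tip at 65.5 mm. Latch posts, 12 mm thick, at (-50, +140) and (+50, -140) mm.
- pocket1 (a point): centre of the floor of pocket 1 (counted from the left), +96 mm along the jig's y axis. The pocket is 47 x 47 mm, square to the jig, 8 mm deep; its floor is 10 mm above the bench and the jig's top 18 mm. A seated cap stands 26 mm out of it. Axes as the jig's.
- pocket2 (a point): centre of the floor of pocket 2 (counted from the left), +36 mm along the jig's y axis. The pocket is 47 x 47 mm, square to the jig, 8 mm deep; its floor is 10 mm above the bench and the jig's top 18 mm. A seated cap stands 26 mm out of it. Axes as the jig's.
- pocket3 (a point): centre of the floor of pocket 3 (counted from the left), -36 mm along the jig's y axis. The pocket is 47 x 47 mm, square to the jig, 8 mm deep; its floor is 10 mm above the bench and the jig's top 18 mm. A seated cap stands 26 mm out of it. Axes as the jig's.
- pocket4 (a point): centre of the floor of pocket 4 (counted from the left), -96 mm along the jig's y axis. The pocket is 47 x 47 mm, square to the jig, 8 mm deep; its floor is 10 mm above the bench and the jig's top 18 mm. A seated cap stands 26 mm out of it. Axes as the jig's.
- cap_a_mid (a point): centre of a square white plastic cap, a box without a bottom: 44 x 44 mm, 34 mm tall, walls 3 mm, 50 g; one end is closed and flat, the other open. The point lies 17 mm from either end. z points out through the closed face (up: closed face up; down: it stands open side up); x, y are square to its sides. Two or three of caps a to d are there; an absent one reads None.
- cap_b_mid (a point): centre of a square white plastic cap, a box without a bottom: 44 x 44 mm, 34 mm tall, walls 3 mm, 50 g; one end is closed and flat, the other open. The point lies 17 mm from either end. z points out through the closed face (up: closed face up; down: it stands open side up); x, y are square to its sides. Two or three of caps a to d are there; an absent one reads None.
- cap_c_mid (a point): centre of a square white plastic cap, a box without a bottom: 44 x 44 mm, 34 mm tall, walls 3 mm, 50 g; one end is closed and flat, the other open. The point lies 17 mm from either end. z points out through the closed face (up: closed face up; down: it stands open side up); x, y are square to its sides. Two or three of caps a to d are there; an absent one reads None.
- cap_d_mid (a point): centre of a square white plastic cap, a box without a bottom: 44 x 44 mm, 34 mm tall, walls 3 mm, 50 g; one end is closed and flat, the other open. The point lies 17 mm from either end. z points out through the closed face (up: closed face up; down: it stands open side up); x, y are square to its sides. Two or three of caps a to d are there; an absent one reads None.
- mask_grip (a point): middle of the handle of the mask: a black bar 12 mm wide, 12 mm high, 70 mm long along x, on two posts across the middle of the plate, 37 mm above the plate's underside. x along the handle, y along the plate, z up. With the mask on the pins this point is 83.5 mm above the bench over the jig's middle; either way round will do. The mask weighs about 300 g.
- mask_hole1 (a point): centre, at the underside, of the hole at the mask's +y end, 135 mm from the middle: 13 mm wide, for a pin of the jig. The mask is a dark steel plate 72 x 300 x 5 mm, lying flat, with four 38 x 38 mm windows that come over the tops of the caps; seated, its underside rests on both pin shoulders, 46.5 mm above the bench. Axes as the mask's.
- mask_hole2 (a point): centre, at the underside, of the hole at the mask's -y end, 135 mm from the middle: 13 mm wide, for a pin of the jig. The mask is a dark steel plate 72 x 300 x 5 mm, lying flat, with four 38 x 38 mm windows that come over the tops of the caps; seated, its underside rests on both pin shoulders, 46.5 mm above the bench. Axes as the mask's.
- latch_front (a joint): turn latch at the jig's front left corner, swinging level about an upright pivot; stays where left. 0: closed, its bar points away from the robot over the mask's edge and holds it down; 1.57: it points along the jig, outward. Grows anticlockwise from above, up to 1.75. From 1.4 on it is clear of the mask; below that it is in the way when the mask is lowered.
- latch_rear (a joint): turn latch at the jig's rear right corner, swinging level about an upright pivot; stays where left. 0: closed, its bar points toward the robot over the mask's edge and holds it down; 1.57: it points along the jig, outward. Grows anticlockwise from above, up to 1.75. From 1.4 on it is clear of the mask; below that it is in the way when the mask is lowered.
- latch_front_pivot (a point): pivot of the front latch, at the underside of the bar, 52.5 mm above the bench. The bar is flat steel, 32 mm long, 12 mm wide, 5 mm thick; light friction, about 1.5 N at the knob. Axes as the jig's.
- latch_rear_pivot (a point): pivot of the rear latch, at the underside of the bar, 52.5 mm above the bench. The bar is flat steel, 32 mm long, 12 mm wide, 5 mm thick; light friction, about 1.5 N at the knob. Axes as the jig's.
- latch_front_knob (a point): half-way up the black knob on the front latch, a 12 mm round upright knob, 18 mm tall, standing on the bar 24 mm from the pivot; this point is 66.5 mm above the bench, the knob's foot 57.5 mm. Its axes turn with the latch.
- latch_rear_knob (a point): half-way up the black knob on the rear latch, a 12 mm round upright knob, 18 mm tall, standing on the bar 24 mm from the pivot; this point is 66.5 mm above the bench, the knob's foot 57.5 mm. Its axes turn with the latch.
- jar: bystander: round jar, 69 mm wide, 74 mm tall, origin at the centre of its underside
- tape: bystander: roll of silver-white tape, 55 mm wide, 50 mm tall, origin at the centre of its underside
- spool_1: bystander: thread spool, 30 mm wide, 40 mm tall, origin at the centre of its underside. It stands just in front of the right front corner of the big solid coating cabinet (0.69 m tall), whose front runs behind the jig from there to about x = 0.53, y = 0.57 in the world frame and whose right side runs straight back: keep arm and mask clear of that corner.
- spool_2: bystander: thread spool, 30 mm wide, 40 mm tall, standing at the back right, origin at the centre of its underside

How it is judged (in metres and radians):
On the way, in this order (a step that is already met when the one before it is completed fails the run):
1. every cap sits in a pocket, closed face up (angle between each of cap_a_mid, cap_b_mid, cap_c_mid, cap_d_mid's own z axis and vertical below 0.12 rad and z of cap_a_mid in the frame of jig between 0.022 and 0.0305 m and (horizontal distance between cap_a_mid and pocket1 below 0.006 m or horizontal distance between cap_a_mid and pocket2 below 0.006 m or horizontal distance between cap_a_mid and pocket3 below 0.006 m or horizontal distance between cap_a_mid and pocket4 below 0.006 m) and z of cap_b_mid in the frame of jig between 0.022 and 0.0305 m and (horizontal distance between cap_b_mid and pocket1 below 0.006 m or horizontal distance between cap_b_mid and pocket2 below 0.006 m or horizontal distance between cap_b_mid and pocket3 below 0.006 m or horizontal distance between cap_b_mid and pocket4 below 0.006 m) and z of cap_c_mid in the frame of jig between 0.022 and 0.0305 m and (horizontal distance between cap_c_mid and pocket1 below 0.006 m or horizontal distance between cap_c_mid and pocket2 below 0.006 m or horizontal distance between cap_c_mid and pocket3 below 0.006 m or horizontal distance between cap_c_mid and pocket4 below 0.006 m) and z of cap_d_mid in the frame of jig between 0.022 and 0.0305 m and (horizontal distance between cap_d_mid and pocket1 below 0.006 m or horizontal distance between cap_d_mid and pocket2 below 0.006 m or horizontal distance between cap_d_mid and pocket3 below 0.006 m or horizontal distance between cap_d_mid and pocket4 below 0.006 m)), for 0.2 s.
2. the mask lies flat on both pins over the caps (all of step 1 and x of mask_grip in the frame of jig between -0.006 and 0.006 m and y of mask_grip in the frame of jig between -0.006 and 0.006 m and z of mask_grip in the frame of jig between 0.0805 and 0.0865 m and angle between mask_grip's own z axis and vertical below 0.06 rad and angle between the y axis of mask_grip and the y axis of jig, either way round below 0.06 rad), for 0.2 s.
3. both latches are swung in over the mask (all of step 2 and value of joint each of latch_front, latch_rear below 0.2 rad), for 0.2 s.
At the end, for the whole second after the job is handed in: Every cap present sits in a pocket (within 6 mm of its centre, down to within 3.5 mm, closed face up within 7 degrees), the mask rests flat on both pins (its handle within 6 mm of the jig's middle, 3 mm in height, 3.4 degrees), and both latches are within 0.2 rad of closed (all of step 3); the robot touches nothing.
It fails at once if a bystander is knocked over (angle between any of jar, tape, spool_1, spool_2's own z axis and vertical above 0.8 rad).
It fails at once if a bystander is shoved more than 8 cm away (distance of any of jar, tape, spool_1, spool_2 from where it was at the start of the episode above 0.08 m).
Of cap_b, cap_c, cap_d only 1 to 2 are there at a start; the rules pass over those that are not, and their reading is None.
At some moment in a run one of cap_a, cap_b, cap_c, cap_d, mask may be knocked a few centimetres aside while the robot is not near it.
Once in a run the grip may slacken for a moment while it holds something.
It also fails if it takes over 210 s, if anything falls off the work surface, if the arm or the gripper's body presses on something with over 40 N, if the wrist force passes 120 N, or if a joint passes its speed limit or range.

## Working session

There is one attempt and no reset: what is moved stays moved. The work goes in short steps, Python scripts to look and compute and a tool call to move; the robot and the scene stay as the last step left them, time stands still between calls to the robot, and variables do not carry over. Pictures are saved under pics/ and viewed, about 12 in all and at most 16, crops included, and the job is handed in when it is done.

Besides the shell and the picture viewer there is one more tool, called after "Call:" as name(argument=value, ...), one argument or row to a line, values as JSON. jog_arm: Moves the arm, as the interface text tells. Its arguments: {"type":"object","properties":{"series":{"type":"array","items":{"type":"array"}}},"required":["series"]}

```bash
mkdir -p pics; ls; python3 - <<'E'
from station import *
import cv2,numpy as np
s=sense();print(s)
for n in("side","top"):
    im=capture(n);cv2.imwrite(f"pics/{n}0.png",im[:,:,::-1])
    c=camera_info(n);R=cv2.Rodrigues(np.array(c["rvec"]))[0];print(n,c,"pos",-R.T@np.array(c["tvec"]))
E
```

```text
pics
{'time_s': 0.0, 'joints': array([ 9.14216923e+01,  2.20909958e+01,  3.79066557e-01, -2.95742431e-02,
       -6.84124788e+01, -1.48181050e+01]), 'joint_velocities': array([ 0.07242193,  0.06042186,  0.02664165,  0.08241235,  0.038251  ,
       -0.01611009]), 'effort': array([ 2.26370908e-04, -3.90666819e+01,  1.87400758e+01,  4.21968967e+00,
        1.09461675e-02, -1.96776773e-04]), 'tcp_pos': array([0.14462737, 0.60740182, 0.22145077]), 'ee_rot': array([[-2.31871770e-01, -4.25943459e-04,  9.72746267e-01],
       [-9.72743823e-01, -2.18252121e-03, -2.31872143e-01],
       [ 2.22180378e-03, -9.99997528e-01,  9.17311870e-05]]), 'wrist_force': array([ 0.56522489,  0.13524969, -0.29405205]), 'moment': array([ 0.02453724, -0.01112038,  0.03376567]), 'gripper_width': 1.0011120437569208}
side {'fx': 467.9316075315765, 'fy': 467.9316075315765, 'cx': 254.76086087148357, 'cy': 196.08045210976286, 'rvec': array([ 2.13834187,  0.56970197, -0.32160751]), 'tvec': array([-0.45658864, -0.16168712,  1.69519331])} pos [ 1.1556122  -1.02605251  0.84857113]
top {'fx': 440.0886007664711, 'fy': 440.0886007664711, 'cx': 253.29787878234833, 'cy': 195.71193260598625, 'rvec': array([ 2.12021125, -2.1470351 ,  0.16929573]), 'tvec': array([-0.0577126 ,  0.61934915,  1.17519659])} pos [ 0.41885399 -0.07070294  1.2599895 ]
```

```bash
python3 - <<'E'
import cv2
for n in("side","top"):
    im=cv2.imread(f"pics/{n}0.png");cv2.imwrite(f"pics/{n}0b.png",cv2.resize(im,(800,600),interpolation=cv2.INTER_CUBIC))
E
```

```text
(no output)
```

View pics/top0b.png

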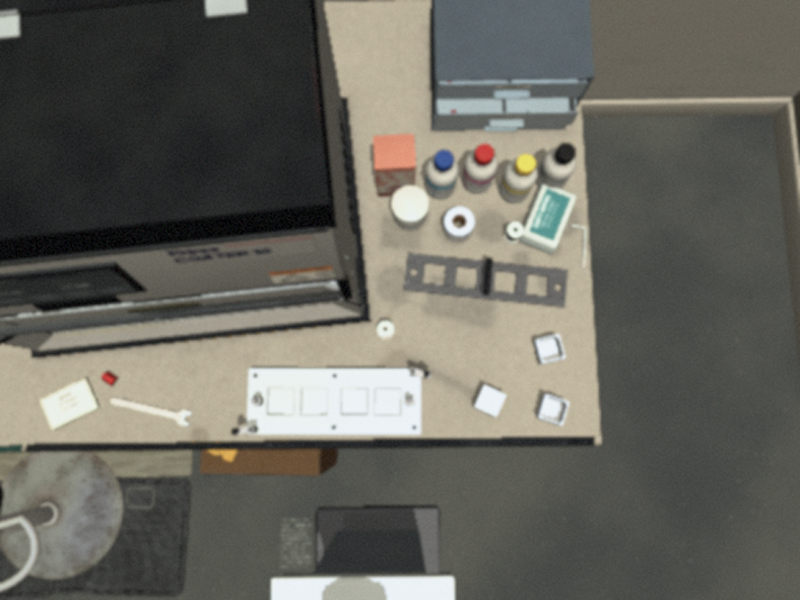

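View pics/side0b.png

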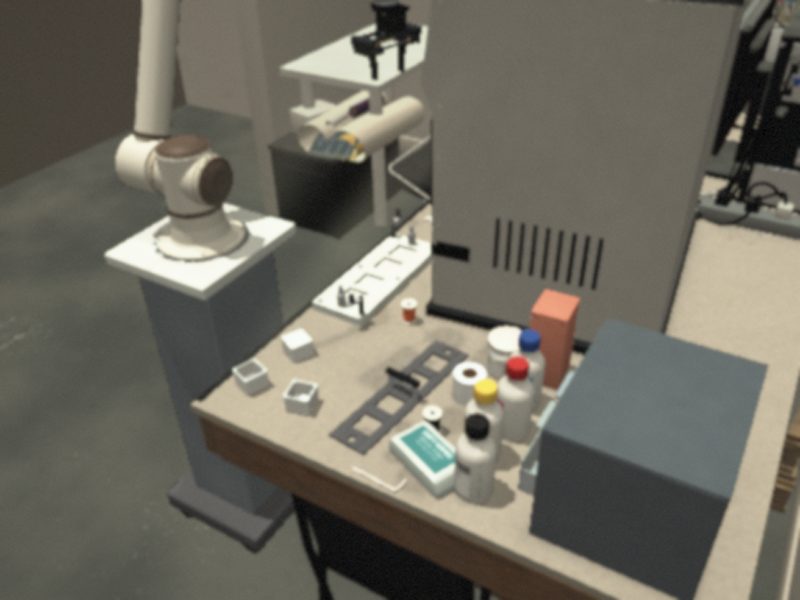

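The top view (800x600 px) shows the jig at (335,400), a closed-up cap at (490,400), and open-up caps at (549,348) and (552,408). The mask is at (487,278), with latch knobs near (240,428) and (422,372). The side view agrees.

```bash
cat > h.py <<'E'
from station import *
import cv2,numpy as np
np.set_printoptions(precision=4,suppress=True)
C={n:camera_info(n) for n in("side","top")}
def ray(n,uv):
    c=C[n];R=cv2.Rodrigues(np.array(c["rvec"]))[0]
    d=R.T@np.array([(uv[0]-c["cx"])/c["fx"],(uv[1]-c["cy"])/c["fy"],1]);return -R.T@np.array(c["tvec"]),d
def onz(n,uv,z):
    o,d=ray(n,uv);return (o+d*(z-o[2])/d[2])
def proj(n,p):
    c=C[n];return cv2.projectPoints(np.array(p,float).reshape(-1,3),np.array(c["rvec"]),np.array(c["tvec"]),np.array([[c["fx"],0,c["cx"]],[0,c["fy"],c["cy"]],[0,0,1]]),None)[0][:,0]
def snap(n,f=None):
    im=capture(n)[:,:,::-1].copy()
    if f: cv2.imwrite("pics/"+f,im)
    return im
def rectify(im,n,x0,x1,y0,y1,z,s):
    """metric bird view on plane z: s px/m, up=+x, left=+y"""
    W=[(x1,y1,z),(x1,y0,z),(x0,y0,z),(x0,y1,z)];w,h=int((y1-y0)*s),int((x1-x0)*s)
    H=cv2.getPerspectiveTransform(proj(n,W).astype(np.float32),np.float32([[0,0],[w,0],[w,h],[0,h]]))
    return cv2.warpPerspective(im,H,(w,h),flags=cv2.INTER_CUBIC)
def st():
    s=sense();print("t",s["time_s"],"tcp",s["tcp_pos"],"F",s["wrist_force"],"g",s["gripper_width"],"j",s["joints"]);print(s["ee_rot"]);return s
def rects(im,n,z,zlo=None,thr=165,amin=150):
    h=cv2.cvtColor(im,cv2.COLOR_BGR2HSV);m=((h[...,2]>thr)&(h[...,1]<45)).astype(np.uint8)*255
    for c in cv2.findContours(m,cv2.RETR_EXTERNAL,cv2.CHAIN_APPROX_NONE)[0]:
        if cv2.contourArea(c)<amin: continue
        P=np.array([onz(n,p[0],z)[:2] for p in c],np.float32);r=cv2.minAreaRect(P*1000)
        print(n,cv2.boundingRect(c),"rect",np.round(r[0],1),np.round(r[1],1),round(r[2],1))
E
python3 - <<'E'
from h import *
im=cv2.imread("pics/top0.png")
print("jig");rects(im,"top",.018)
print("cap");rects(im,"top",.034,thr=150)
cr=cv2.resize(im[215:300,145:290],(800,469),interpolation=cv2.INTER_CUBIC)
cr2=cv2.resize(im[150:280,250:390],(646,600),interpolation=cv2.INTER_CUBIC)
cv2.imwrite("pics/jig0.png",cr);cv2.imwrite("pics/r0.png",cr2)
h=cv2.cvtColor(im,cv2.COLOR_BGR2HSV)
# mask: dark
m=(h[...,2]<95).astype(np.uint8)*255; m[:, :250]=0;m[:,375:]=0;m[:155]=0;m[205:]=0
for c in cv2.findContours(m,cv2.RETR_EXTERNAL,cv2.CHAIN_APPROX_NONE)[0]:
    if cv2.contourArea(c)>150:
        r=cv2.minAreaRect(np.array([onz("top",p[0],.005)[:2]*1000 for p in c],np.float32));print("mask",cv2.boundingRect(c),r)
for n,uv in dict(jar=(409,200),tape=(459,221),sp1=(386,328),sp2=(515,229),cabcorner=(368,318)).items(): print(n,onz("top",np.array(uv)/1.5625,.04 if 's' in n else .06))
E
```

```text
jig
top (173, 369, 118, 15) rect [135.1  -0.8] [314.3  35.6] 89.4
top (0, 331, 24, 47) rect [199.9 595. ] [117.   62.4] 4.7
top (280, 64, 41, 9) rect [1010.7 -210.3] [120.2  25.6] 89.1
top (369, 63, 137, 8) rect [1017.  -620.7] [ 18.7 408.3] 1.8
top (317, 58, 47, 14) rect [1020.1 -330.6] [137.6  41.6] 89.1
top (0, 0, 385, 285) rect [808.8 112.7] [1081.6  858.3] 89.5
top (132, 0, 25, 10) rect [1226.6  265.1] [75.2 30.3] 89.1
cap
top (173, 368, 119, 16) rect [140.   -2.9] [312.4  37.7] 89.4
top (0, 331, 24, 47) rect [202.9 586.4] [115.7  61.6] 4.7
top (27, 195, 199, 28) rect [591.7 293.3] [ 24.6 558.4] 5.5
top (280, 58, 84, 15) rect [1011.6 -272.4] [246.3  44.3] 89.1
top (0, 0, 512, 286) rect [801.6 -86.8] [1463.3  848.3] 89.6
top (132, 0, 26, 10) rect [1216.1  259.2] [77.2 29.9] 89.1
mask (306, 165, 10, 25) ((679.3616943359375, -232.3686981201172), (23.68647003173828, 72.10560607910156), 84.28388977050781)
jar [ 0.8113 -0.0919  0.06  ]
tape [ 0.7706 -0.1815  0.06  ]
sp1 [ 0.5803 -0.0475  0.04  ]
sp2 [ 0.7599 -0.2853  0.04  ]
cabcorner [ 0.5959 -0.0163  0.06  ]
```

View pics/jig0.png

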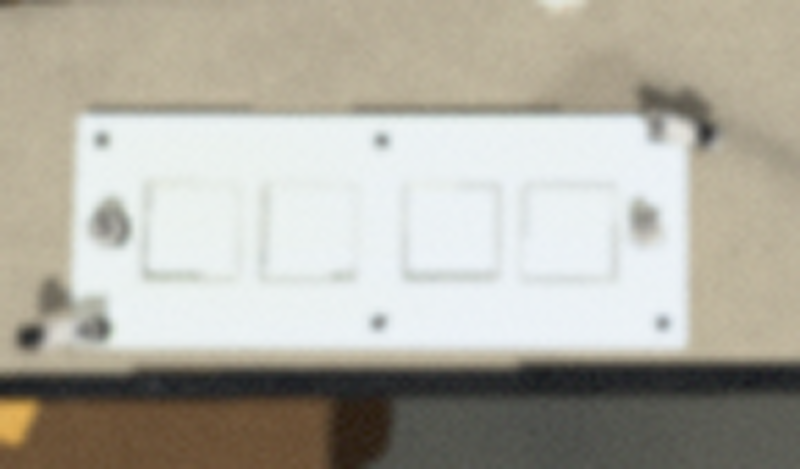

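View pics/r0.png

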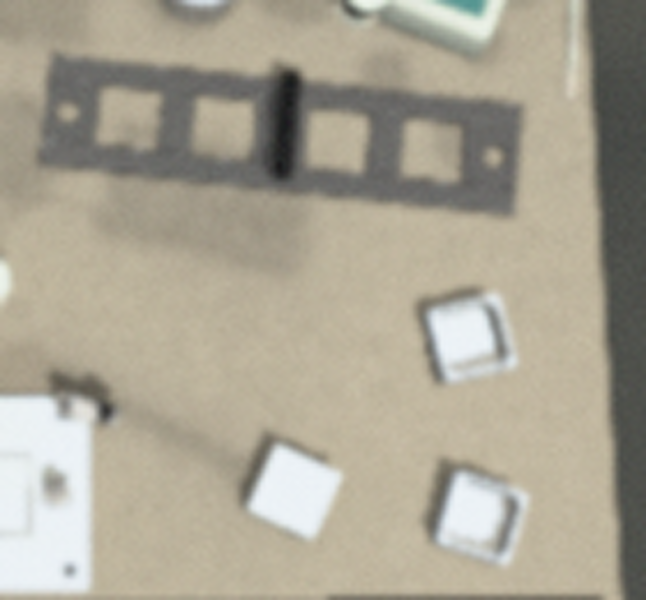

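The jig crop shows four pockets, and both knobs sit outward from their pivots at crop (28,335) and (705,130), so both latches are already open. In the right-hand crop, the closed cap is at (293,488), the open caps at (470,337) and (480,512), and the mask runs from hole (68,112) to hole (493,157). Next I'll measure them more closely.

```bash
cat >> h.py <<'E'
def blob(im,n,box,z,sgn=1,lo=None):
    x0,y0,x1,y1=box;g=cv2.cvtColor(im,cv2.COLOR_BGR2GRAY)[y0:y1,x0:x1];g=cv2.resize(g,None,fx=4,fy=4,interpolation=cv2.INTER_CUBIC)
    t,m=cv2.threshold(g,lo or 0,255,(cv2.THRESH_BINARY if sgn>0 else cv2.THRESH_BINARY_INV)+(0 if lo else cv2.THRESH_OTSU))
    c=max(cv2.findContours(m,cv2.RETR_EXTERNAL,cv2.CHAIN_APPROX_NONE)[0],key=cv2.contourArea)
    P=np.array([onz(n,((p[0][0]+.5)/4-.5+x0,(p[0][1]+.5)/4-.5+y0),z)[:2]*1000 for p in c],np.float32);r=cv2.minAreaRect(P)
    print(n,box,"thr",t,"ctr",np.round(r[0],1),"size",np.round(r[1],1),"ang",round(r[2],1));return r
E
python3 - <<'E'
from h import *
im=cv2.imread("pics/top0.png")
b=lambda x0,y0,x1,y1:tuple(int(v/1.5625) for v in(x0,y0,x1,y1))
print("caps closed, openU, openL")
for bx in [(468,375,512,422),(528,328,570,368),(530,386,574,430)]:
    for lo in (None,205): blob(im,"top",b(*bx),.034,lo=lo)
print("jig");r=blob(im,"top",b(244,362,412,438),.018)
for lo in(None,90):blob(im,"top",b(400,245,575,312),.005,-1,lo)
sx,sy=145,215;k=145/800
J=lambda u,v:((u+.5)*k-.5+sx,(v+.5)*k-.5+sy)
for nm,uv,z in [("screwTL",(101,139),.018),("screwTM",(381,139),.018),("screwBM",(378,322),.018),("screwBR",(662,322),.018),("p1",(191,230),.014),("p2",(309,231),.014),("p3",(451,231),.014),("p4",(569,231),.014),("knobF",(28,334),.0755),("pivF",(93,327),.0575),("knobR",(708,131),.0755),("pivR",(657,131),.0575)]:
    print(nm,onz("top",J(*uv),z)[:2]*1000)
k=130/600;M=lambda u,v:((u+.5)*k-.5+250,(v+.5)*k-.5+150)
for nm,uv,z in [("h1",(68,112),.003),("h2",(493,157),.003),("hT",(289,70),.043),("hB",(281,176),.043)]: print(nm,onz("top",M(*uv),z)[:2]*1000)
E
```

```text
caps closed, openU, openL
top (299, 240, 327, 270) thr 203.0 ctr [ 450.4 -230.4] size [44.1 44.5] ang 64.6
top (299, 240, 327, 270) thr 205.0 ctr [ 450.2 -230.2] size [43.9 44.1] ang 64.9
top (337, 209, 364, 235) thr 198.0 ctr [ 538.9 -335.1] size [44.1 33.9] ang 11.5
top (337, 209, 364, 235) thr 205.0 ctr [ 539.2 -335.1] size [42.9 33.1] ang 12.2
top (339, 247, 367, 275) thr 198.0 ctr [ 435.2 -335.1] size [32.3 43.6] ang 71.9
top (339, 247, 367, 275) thr 205.0 ctr [ 435.1 -335. ] size [31.5 42.5] ang 71.8
jig
top (156, 231, 263, 280) thr 203.0 ctr [452.9  58.1] size [293.7 117.9] ang 89.1
top (256, 156, 368, 199) thr 135.0 ctr [ 677.8 -230.9] size [302.2  83.8] ang 83.4
top (256, 156, 368, 199) thr 90.0 ctr [ 679.5 -232.8] size [23.4 72.5] ang 83.0
screwTL [501.4468 190.8517]
screwTM [499.6645  47.7908]
screwBM [407.6891  49.0624]
screwBR [405.9725 -94.081 ]
p1 [454.9343 144.8285]
p2 [453.6949  84.7098]
p3 [452.8114  12.4213]
p4 [452.0777 -47.6093]
knobF [404.5411 211.8828]
pivF [407.3088 184.4819]
knobR [ 497.8213 -116.8596]
pivR [499.3356 -92.3763]
h1 [690.5979 -98.2956]
h2 [ 658.0825 -365.154 ]
hT [ 706.4744 -233.4776]
hB [ 640.4135 -226.3747]
```

```bash
cat >> h.py <<'E'
from scipy.spatial.transform import Rotation as Ro, Slerp
import json
def Rd(yaw):  # tool down, jaw axis at yaw
    return Rt([0,0,-1],[np.cos(np.radians(yaw)),np.sin(np.radians(yaw)),0])
def Rt(y,x):
    y=np.array(y,float);y/=np.linalg.norm(y);x=np.array(x,float);x-=y*(x@y);x/=np.linalg.norm(x);return np.column_stack([x,y,np.cross(x,y)])
def plan(segs,start=None):
    """segs: (tcp target, R, rows, grip); prints rows of tool-frame shift/turn to write into jog_arm"""
    s=sense();p,R=(s["tcp_pos"].copy(),s["ee_rot"].copy()) if start is None else start
    out=[]
    for P,Q,n,g in segs:
        P=np.array(P,float);p0=p.copy();Q=R if Q is None else Q
        sl=Slerp([0,1],Ro.from_matrix([R,Q]))
        for i in range(1,n+1):
            d=np.round(R.T@(p0+(P-p0)*i/n-p),4);w=np.round(np.degrees(Ro.from_matrix(R.T@sl(i/n).as_matrix()).as_rotvec()),1)
            p=p+R@d;R=R@Ro.from_rotvec(np.radians(w)).as_matrix();out.append([[float(v)+0. for v in d],[float(v)+0. for v in w],g])
            if abs(d).max()>.0625 or abs(w).max()>10.7: print("TOO FAST",len(out))
    for k in range(0,len(out),10): print(json.dumps(out[k:k+10]).replace(" ",""))
    print("end",p);return p,R
E
python3 - <<'E'
from h import *
y=lambda f:Rd(-103.4-101.9*f)
plan([((.36,.2,.2),y(.5),8,.087),((.45,-.23,.17),y(1),8,.087),((.4503,-.2303,.09),y(1),3,.07),])
E
```

```text
[[[0.0433,0.0028,0.038],[0.0,6.4,0.0],0.087],[[0.0388,0.0028,0.0426],[0.0,6.3,0.0],0.087],[[0.0339,0.0028,0.0466],[0.0,6.4,0.0],0.087],[[0.0285,0.0027,0.05],[0.0,6.4,0.0],0.087],[[0.0227,0.0028,0.053],[0.0,6.3,0.1],0.087],[[0.0168,0.0028,0.0551],[0.0,6.4,0.0],0.087],[[0.0105,0.0027,0.0566],[-0.1,6.4,0.0],0.087],[[0.0042,0.0027,0.0575],[0.0,6.3,0.0],0.087],[[0.0132,0.0037,0.0533],[0.0,6.4,0.0],0.087],[[0.0071,0.0037,0.0545],[0.0,6.3,0.0],0.087]]
[[[0.0011,0.0037,0.0549],[0.0,6.4,0.0],0.087],[[-0.005,0.0037,0.0546],[0.0,6.4,0.0],0.087],[[-0.011,0.0037,0.0538],[0.0,6.4,0.0],0.087],[[-0.017,0.0037,0.0522],[0.0,6.3,0.0],0.087],[[-0.0227,0.0037,0.0501],[0.0,6.4,0.0],0.087],[[-0.028,0.0037,0.0472],[0.0,6.4,0.0],0.087],[[-0.0002,0.0267,0.0001],[0.0,0.0,0.0],0.07],[[-0.0001,0.0266,0.0],[0.0,0.0,0.0],0.07],[[-0.0002,0.0267,0.0001],[0.0,0.0,0.0],0.07]]
end [ 0.4503 -0.2303  0.09  ]
```

Call:
jog_arm(
  series=[
    [[0.043,0.003,0.038],[0,6.4,0],0.087],
    [[0.039,0.003,0.0425],[0,6.4,0],0.087],
    [[0.034,0.003,0.0465],[0,6.4,0],0.087],
    [[0.0285,0.003,0.05],[0,6.4,0],0.087],
    [[0.0225,0.003,0.053],[0,6.4,0],0.087],
    [[0.017,0.003,0.055],[0,6.4,0],0.087],
    [[0.0105,0.003,0.0565],[0,6.4,0],0.087],
    [[0.004,0.003,0.0575],[0,6.4,0],0.087],
    [[0.013,0.004,0.0535],[0,6.4,0],0.087],
    [[0.007,0.004,0.0545],[0,6.4,0],0.087],
  ],
)

```text
time_s: 1.35
tcp_pos: [0.3815, 0.0909, 0.1903]
ee_rot: [[-0.977, -0.0, 0.215], [-0.215, 0.0, -0.977], [0.0, -1.0, -0.0]]
wrist_force: [0.7, 0.3, 0.1]
gripper_width: 1.0
```

Call:
jog_arm(
  series=[
    [[0.001,0.004,0.055],[0,6.4,0],0.087],
    [[-0.005,0.004,0.0545],[0,6.4,0],0.087],
    [[-0.011,0.004,0.054],[0,6.4,0],0.087],
    [[-0.017,0.004,0.052],[0,6.4,0],0.087],
    [[-0.0225,0.004,0.05],[0,6.4,0],0.087],
    [[-0.028,0.004,0.047],[0,6.4,0],0.087],
    [[0,0.025,0],[0,0,0],0.07],
    [[0,0.025,0],[0,0,0],0.07],
    [[0,0,0],[0,0,0],0.07],
  ],
)

```text
time_s: 2.48
tcp_pos: [0.4448, -0.2297, 0.1146]
ee_rot: [[-0.9, -0.005, -0.436], [0.436, 0.001, -0.9], [0.005, -1.0, 0.001]]
wrist_force: [0.3, 0.0, -0.0]
gripper_width: 0.822
```

```bash
python3 - <<'E'
from h import *
st();im=snap("top","top1.png")
P=proj("top",[[.4503,-.2303,.034]])[0];print(P)
plan([((.4503,-.2303,.019),Rd(-205.3),3,.07),((.4503,-.2303,.003),Rd(-205.3),2,.07)])
E
```

```text
t 2.475 tcp [ 0.4448 -0.2297  0.1146] F [ 0.3125  0.0465 -0.0097] g 0.8215734997809069 j [ -8.7075  16.6092 -25.1323  -0.0293 -48.5762 -17.1157]
[[-0.9    -0.0054 -0.4359]
 [ 0.4359  0.0012 -0.9   ]
 [ 0.0054 -1.      0.0013]]
[313.8075 256.0994]
[[[-0.0014,0.0324,-0.0005],[0.0,-0.2,0.0],0.07],[[-0.0014,0.0323,-0.0005],[0.0,-0.1,0.1],0.07],[[-0.0013,0.0324,-0.0005],[0.0,-0.2,0.0],0.07],[[0.0,0.008,0.0],[0.0,0.0,0.0],0.07],[[0.0,0.008,0.0],[0.0,0.0,0.0],0.07]]
end [ 0.4503 -0.2303  0.003 ]
```

Call:
jog_arm(
  series=[
    [[-0.0015,0.034,-0.0005],[0,-0.2,0],0.07],
    [[-0.0015,0.034,-0.0005],[0,-0.2,0],0.07],
    [[-0.0015,0.034,-0.0005],[0,-0.2,0],0.07],
    [[0,0,0],[0,0,0],0.03],
    [[0,0,0],[0,0,0],0.03],
    [[0,0,0],[0,0,0],0.03],
    [[0,0,0],[0,0,0],0.03],
    [[0,0,0],[0,0,0],0.03],
  ],
)

```text
time_s: 3.52
tcp_pos: [0.4522, -0.2305, 0.0162]
ee_rot: [[-0.905, 0.002, -0.425], [0.425, -0.001, -0.905], [-0.002, -1.0, -0.0]]
wrist_force: [-2.0, 1.6, 6.9]
gripper_width: 0.5
```

```bash
python3 - <<'E'
from h import *
s=st();p=s["tcp_pos"]
plan([((p[0],p[1],.125),None,2,.03),((.4529,.0132,.125),Rd(-180.8),6,.03),((.4529,.0132,.05),Rd(-180.8),2,.03)])
E
```

```text
t 3.525 tcp [ 0.4522 -0.2305  0.0162] F [-1.9699  1.602   6.8878] g 0.49972794119940317 j [ -8.6524  25.4486 -30.1692   0.0239 -34.2375 -16.537 ]
[[-0.905   0.0025 -0.4253]
 [ 0.4253 -0.0006 -0.9051]
 [-0.0025 -1.     -0.0005]]
[[[-0.0001,-0.0544,0.0],[0.0,0.0,0.0],0.03],[[-0.0002,-0.0544,-0.0001],[0.0,0.0,0.0],0.03],[[0.0172,0.0,-0.0368],[0.0,-4.1,0.0],0.03],[[0.0145,-0.0001,-0.0379],[0.0,-4.0,0.0],0.03],[[0.0118,0.0,-0.0389],[0.0,-4.1,-0.1],0.03],[[0.009,0.0,-0.0396],[0.0,-4.0,0.0],0.03],[[0.0062,0.0,-0.0401],[0.0,-4.1,0.0],0.03],[[0.0034,0.0,-0.0405],[0.0,-4.1,0.0],0.03],[[0.0,0.0375,0.0],[0.0,0.0,0.0],0.03],[[0.0,0.0375,0.0],[0.0,0.0,0.0],0.03]]
end [0.4529 0.0132 0.05  ]
```

Call:
jog_arm(
  series=[
    [[0,-0.0545,0],[0,0,0],0.03],
    [[0,-0.0545,0],[0,0,0],0.03],
    [[0.017,0,-0.037],[0,-4.1,0],0.03],
    [[0.0145,0,-0.038],[0,-4,0],0.03],
    [[0.012,0,-0.039],[0,-4.1,0],0.03],
    [[0.009,0,-0.0395],[0,-4,0],0.03],
    [[0.006,0,-0.04],[0,-4.1,0],0.03],
    [[0.0035,0,-0.0405],[0,-4.1,0],0.03],
    [[0,0.0375,0],[0,0,0],0.03],
    [[0,0.0375,0],[0,0,0],0.03],
  ],
)

```text
time_s: 4.78
tcp_pos: [0.4528, 0.0144, 0.0487]
ee_rot: [[-1.0, 0.003, -0.012], [0.012, 0.001, -1.0], [-0.003, -1.0, -0.001]]
wrist_force: [1.0, 0.1, -0.6]
gripper_width: 0.504
```

```bash
python3 - <<'E'
from h import *
s=st();im=snap("side","side1.png");snap("top","top2.png")
u,v=map(int,proj("side",[[.453,.0126,.03]])[0]);cv2.imwrite("pics/s1.png",cv2.resize(im[v-50:v+50,u-65:u+65],(780,600),interpolation=cv2.INTER_CUBIC))
E
```

```text
t 4.775 tcp [0.4528 0.0144 0.0487] F [ 0.998   0.0528 -0.5891] g 0.5035927371607701 j [ 22.4687  18.1851 -36.0276  -0.0041 -35.6007 -23.1748]
[[-0.9999  0.003  -0.0124]
 [ 0.0124  0.0013 -0.9999]
 [-0.003  -1.     -0.0013]]
```

View pics/s1.png

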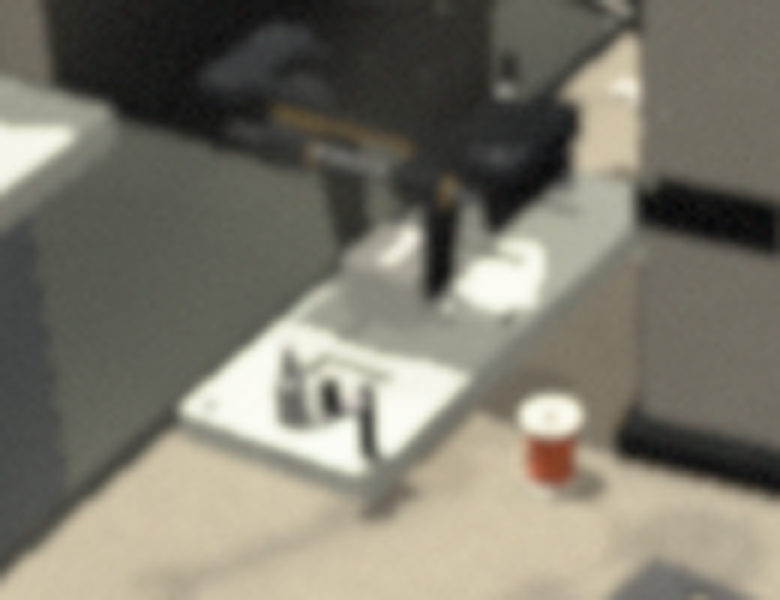

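The cap is held level over pocket 3 at crop (390,280). I'll lower it in small steps.

Call:
jog_arm(
  series=[
    [[0,0.007,0.001],[0,0,0],0.03],
    [[0,0.006,0],[0,0,0],0.03],
    [[0,0.003,0],[0,0,0],0.03],
    [[0,0.003,0],[0,0,0],0.03],
    [[0,0,0],[0,0,0],0.03],
  ],
)

```text
time_s: 5.5
tcp_pos: [0.4522, 0.0123, 0.0296]
ee_rot: [[-1.0, 0.0, -0.014], [0.014, 0.0, -1.0], [-0.0, -1.0, -0.0]]
wrist_force: [0.3, -0.6, -1.0]
gripper_width: 0.504
```

Call:
jog_arm(
  series=[
    [[0,0.003,0],[0,0,0],0.03],
    [[0,0.001,0],[0,0,0],0.03],
    [[0,0,0],[0,0,0],0.03],
  ],
)

```text
time_s: 5.88
tcp_pos: [0.4524, 0.0124, 0.0261]
ee_rot: [[-1.0, 0.0, -0.014], [0.014, -0.0, -1.0], [-0.0, -1.0, 0.0]]
wrist_force: [-2.2, 0.1, 5.9]
gripper_width: 0.502
```

```bash
python3 - <<'E'
from h import *
s=st();p=s["tcp_pos"]
a=(p,s["ee_rot"])
plan([((p[0],p[1],p[2]),None,4,.07),((p[0],p[1],.13),None,2,.07),((.540,-.340,.13),Rd(191.8),7,.07),((.540,-.340,.016),Rd(191.8),3,.07)])
print(onz("top",(598/1.5625,440/1.5625),0),onz("top",(592/1.5625,200/1.5625),0))
E
```

```text
t 5.875 tcp [0.4524 0.0124 0.0261] F [-2.1869  0.078   5.9035] g 0.5018745227411181 j [ 22.2581  20.5671 -37.2305   0.0202 -32.1881 -23.052 ]
[[-0.9999  0.0003 -0.0136]
 [ 0.0136 -0.0001 -0.9999]
 [-0.0003 -1.      0.0001]]
[[[0.0,0.0,0.0],[0.0,0.0,0.0],0.07],[[0.0,0.0,0.0],[0.0,0.0,0.0],0.07],[[0.0,0.0,0.0],[0.0,0.0,0.0],0.07],[[0.0,0.0,0.0],[0.0,0.0,0.0],0.07],[[0.0,-0.0519,0.0],[0.0,0.0,0.0],0.07],[[0.0,-0.052,0.0],[0.0,0.0,0.0],0.07],[[-0.0132,0.0,0.0502],[0.0,-1.8,0.0],0.07],[[-0.0116,0.0,0.0505],[0.0,-1.8,0.0],0.07],[[-0.0101,0.0,0.0509],[0.0,-1.8,0.0],0.07],[[-0.0084,0.0001,0.0512],[0.0,-1.8,0.0],0.07]]
[[[-0.0068,0.0,0.0515],[0.0,-1.8,0.0],0.07],[[-0.0052,0.0,0.0516],[0.0,-1.8,0.0],0.07],[[-0.0036,0.0,0.0517],[0.0,-1.8,0.0],0.07],[[0.0,0.038,0.0],[0.0,0.0,0.0],0.07],[[0.0,0.038,0.0],[0.0,0.0,0.0],0.07],[[0.0001,0.038,0.0],[0.0,0.0,0.0],0.07]]
end [ 0.54  -0.34   0.016]
[ 0.3779 -0.4255  0.    ] [ 0.826  -0.4409  0.    ]
```

Call:
jog_arm(
  series=[
    [[0,0,0],[0,0,0],0.07],
    [[0,0,0],[0,0,0],0.07],
    [[0,0,0],[0,0,0],0.07],
    [[0,-0.052,0],[0,0,0],0.07],
    [[0,-0.052,0],[0,0,0],0.07],
    [[-0.013,0,0.05],[0,-1.8,0],0.07],
    [[-0.0115,0,0.0505],[0,-1.8,0],0.07],
    [[-0.01,0,0.051],[0,-1.8,0],0.07],
    [[-0.0085,0,0.051],[0,-1.8,0],0.07],
  ],
)

```text
time_s: 7.0
tcp_pos: [0.5022, -0.1903, 0.1295]
ee_rot: [[-0.994, 0.0, 0.113], [-0.113, 0.0, -0.994], [-0.0, -1.0, -0.0]]
wrist_force: [1.6, 0.7, -0.6]
gripper_width: 0.807
```

```bash
python3 - <<'E'
from h import *
s=st();im=snap("top","top3.png")
for b in [(337,209,364,235),(339,247,367,275)]: blob(im,"top",b,.034)
plan([((.540,-.340,.13),Rd(191.8),3,.07),((.540,-.340,.016),Rd(191.8),3,.07)])
E
```

```text
t 7.0 tcp [ 0.5022 -0.1903  0.1295] F [ 1.5975  0.7431 -0.5613] g 0.8066095274877665 j [ -3.4438  18.635  -19.4081  -0.0027 -51.9548   9.9203]
[[-0.9936  0.      0.1128]
 [-0.1128  0.     -0.9936]
 [-0.     -1.     -0.    ]]
top (337, 209, 364, 235) thr 154.0 ctr [ 544.8 -343.8] size [56.2 74.5] ang 87.0
top (339, 247, 367, 275) thr 201.0 ctr [ 435.2 -335. ] size [32.4 43.4] ang 72.3
[[[-0.0067,-0.0001,0.0494],[0.0,-1.8,0.0],0.07],[[-0.0051,-0.0001,0.0496],[-0.1,-1.9,0.0],0.07],[[-0.0035,-0.0002,0.0498],[0.0,-1.8,0.0],0.07],[[0.0,0.038,0.0],[0.0,0.0,0.0],0.07],[[0.0001,0.038,0.0],[0.0,0.0,0.0],0.07],[[0.0,0.038,-0.0001],[0.0,0.0,0.0],0.07]]
end [ 0.54  -0.34   0.016]
```

```bash
python3 -c "
import cv2
im=cv2.imread('pics/top3.png');cv2.imwrite('pics/c3.png',cv2.resize(im[150:285,150:390],(800,450),interpolation=cv2.INTER_CUBIC))"
```

```text
(no output)
```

View pics/c3.png

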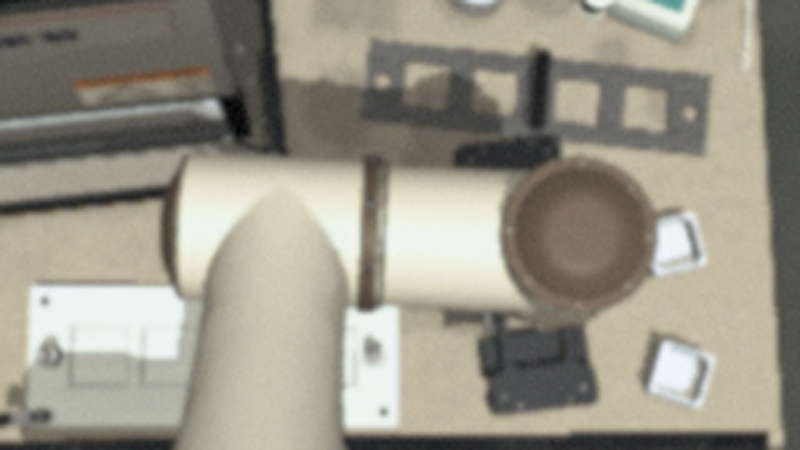

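The arm only hides part of the upper cap, which hasn't moved: its rim shows at crop (680,243). I'll go on to the grasp.

Call:
jog_arm(
  series=[
    [[-0.0065,0,0.0495],[0,-1.8,0],0.07],
    [[-0.005,0,0.0495],[0,-1.8,0],0.07],
    [[-0.0035,0,0.05],[0,-1.8,0],0.07],
    [[0,0.038,0],[0,0,0],0.07],
    [[0,0.038,0],[0,0,0],0.07],
    [[0,0.037,0],[0,0,0],0.07],
    [[0,0,0],[0,0,0],0.03],
    [[0,0,0],[0,0,0],0.03],
    [[0,0,0],[0,0,0],0.03],
    [[0,0,0],[0,0,0],0.03],
  ],
)

```text
time_s: 8.3
tcp_pos: [0.5394, -0.3345, 0.0186]
ee_rot: [[-0.979, 0.004, 0.205], [-0.205, -0.001, -0.979], [-0.003, -1.0, 0.002]]
wrist_force: [0.5, 1.1, 2.9]
gripper_width: 0.499
```

```bash
cat >> h.py <<'E'
def Rf(az,e,psi=None): # tool pointing azimuth az, elevation e; jaw axis horizontal at az-90 (psi=az+270)
    a,e=np.radians(az),np.radians(e)
    return Rt([np.cos(a)*np.cos(e),np.sin(a)*np.cos(e),np.sin(e)],[np.cos(a-np.pi/2),np.sin(a-np.pi/2),0])
E
python3 - <<'E'
from h import *
print(Rf(-78,-90)[:,0])
plan([((.535,-.33,.20),None,3,.03),((.58,-.34,.20),Rf(-60,-20),9,.03)])
E
```

```text
[-0.9781 -0.2079  0.    ]
[[[0.0009,-0.0605,-0.0016],[0.0,0.0,0.0],0.03],[[0.001,-0.0605,-0.0017],[0.0,0.0,0.0],0.03],[[0.0009,-0.0605,-0.0016],[0.0,0.0,0.0],0.03],[[-0.0047,0.0,0.0021],[7.7,-1.8,1.2],0.03],[[-0.0046,0.0004,0.0022],[7.7,-1.7,1.2],0.03],[[-0.0045,0.0009,0.0023],[7.7,-1.8,1.3],0.03],[[-0.0044,0.0012,0.0023],[7.7,-1.8,1.2],0.03],[[-0.0043,0.0016,0.0022],[7.7,-1.8,1.2],0.03],[[-0.0042,0.002,0.0022],[7.7,-1.7,1.2],0.03],[[-0.0041,0.0024,0.0019],[7.6,-1.8,1.2],0.03]]
[[[-0.004,0.0027,0.0018],[7.7,-1.8,1.2],0.03],[[-0.0039,0.003,0.0015],[7.7,-1.7,1.2],0.03]]
end [ 0.58 -0.34  0.2 ]
```

Call:
jog_arm(
  series=[
    [[0.001,-0.0605,-0.0015],[0,0,0],0.03],
    [[0.001,-0.0605,-0.0015],[0,0,0],0.03],
    [[0.001,-0.0605,-0.0015],[0,0,0],0.03],
    [[-0.0045,0,0.002],[7.7,-1.8,1.2],0.03],
    [[-0.0045,0.0005,0.002],[7.7,-1.8,1.2],0.03],
    [[-0.0045,0.001,0.0025],[7.7,-1.8,1.2],0.03],
    [[-0.0045,0.001,0.0025],[7.7,-1.8,1.2],0.03],
  ],
)

```text
time_s: 9.18
tcp_pos: [0.5523, -0.3381, 0.2011]
ee_rot: [[-0.944, 0.198, 0.265], [-0.328, -0.455, -0.828], [-0.043, -0.868, 0.494]]
wrist_force: [-0.2, -2.1, -0.8]
gripper_width: 0.5
```

```bash
python3 - <<'E'
from h import *
s=st()
plan([((.58,-.34,.20),Rf(-60,-20),6,.03)])
E
```

```text
t 9.175 tcp [ 0.5523 -0.3381  0.2011] F [-0.1753 -2.1015 -0.7798] g 0.5000985633701568 j [-10.4519  15.5243 -33.1145  48.3386 -33.3993 -10.4072]
[[-0.9438  0.1978  0.2647]
 [-0.3276 -0.4547 -0.8282]
 [-0.0435 -0.8684  0.4939]]
[[[-0.0042,0.0012,0.0014],[6.7,-1.5,1.1],0.03],[[-0.0042,0.0015,0.0014],[6.6,-1.5,1.2],0.03],[[-0.0042,0.0017,0.0013],[6.7,-1.5,1.1],0.03],[[-0.004,0.0019,0.0011],[6.7,-1.6,1.2],0.03],[[-0.004,0.0021,0.0011],[6.6,-1.5,1.1],0.03],[[-0.0039,0.0024,0.0009],[6.7,-1.5,1.1],0.03]]
end [ 0.58 -0.34  0.2 ]
```

```bash
python3 - <<'E'
from h import *
plan([((.57,-.34,.20),Rf(-82,-20),6,.03)])
E
```

```text
[[[-0.0027,0.0009,0.001],[6.7,0.9,-1.7],0.03],[[-0.0027,0.0009,0.0008],[6.8,0.9,-1.7],0.03],[[-0.0027,0.0009,0.0006],[6.7,0.9,-1.8],0.03],[[-0.0028,0.0009,0.0006],[6.8,0.9,-1.7],0.03],[[-0.0029,0.0009,0.0003],[6.7,0.9,-1.7],0.03],[[-0.0028,0.0008,0.0003],[6.8,0.9,-1.7],0.03]]
end [ 0.57 -0.34  0.2 ]
```

Call:
jog_arm(
  series=[
    [[-0.0027,0.001,0.001],[6.7,0.9,-1.7],0.03],
    [[-0.0027,0.001,0.001],[6.8,0.9,-1.7],0.03],
    [[-0.0027,0.001,0.0005],[6.7,0.9,-1.8],0.03],
    [[-0.0028,0.001,0.0005],[6.8,0.9,-1.7],0.03],
    [[-0.003,0.001,0.0005],[6.7,0.9,-1.7],0.03],
    [[-0.003,0.001,0.0005],[6.8,0.9,-1.7],0.03],
    [[0,0,0],[0,0,0],0.03],
  ],
)

```text
time_s: 10.05
tcp_pos: [0.5701, -0.3425, 0.1975]
ee_rot: [[-0.99, 0.129, 0.057], [-0.141, -0.924, -0.354], [0.008, -0.359, 0.933]]
wrist_force: [-0.1, 0.8, -0.8]
gripper_width: 0.502
```

```bash
python3 - <<'E'
from h import *
s=st();a=snap("side","side2.png");b=snap("top","top4.png")
cv2.imwrite("pics/f1.png",np.hstack([cv2.resize(a[100:340,80:400],(480,360)),cv2.resize(b[120:285,200:346],(318,360))]))
E
```

```text
t 10.05 tcp [ 0.5701 -0.3425  0.1975] F [-0.0817  0.7757 -0.7922] g 0.501589242524323 j [ -9.36    27.1181 -45.5737 100.05   -64.8405 -71.2476]
[[-0.99    0.1286  0.0574]
 [-0.1407 -0.9245 -0.3544]
 [ 0.0075 -0.3589  0.9333]]
```

View pics/f1.png

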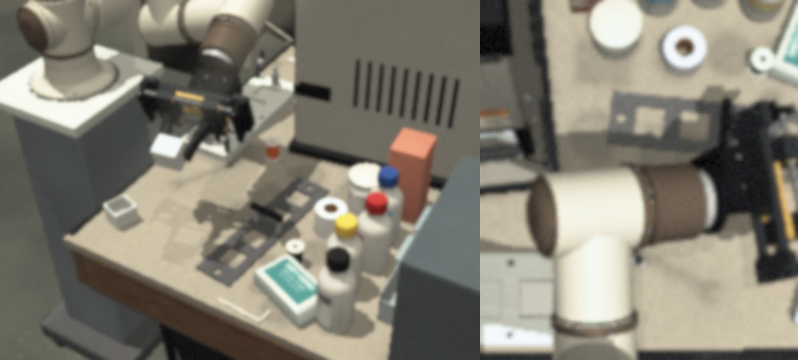

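The top view (crop) shows the tool level over the right side, clear of the latch and the cabinet. The side view shows the cap held with its open side facing back, at crop (168,148). I'll lower it until it touches and let it tip onto its side.

```bash
python3 - <<'E'
from h import *
plan([((.57,-.362,.06),None,4,.03),((.57,-.362,.030),None,3,.03)])
E
```

```text
[[[0.0005,0.0168,-0.031],[0.0,0.0,0.0],0.03],[[0.0004,0.0169,-0.031],[0.0,0.0,0.0],0.03],[[0.0005,0.0168,-0.031],[0.0,0.0,0.0],0.03],[[0.0005,0.0169,-0.031],[0.0,0.0,0.0],0.03],[[0.0,0.0036,-0.0093],[0.0,0.0,0.0],0.03],[[-0.0001,0.0035,-0.0093],[0.0,0.0,0.0],0.03],[[0.0,0.0036,-0.0094],[0.0,0.0,0.0],0.03]]
end [ 0.57  -0.362  0.03 ]
```

Call:
jog_arm(
  series=[
    [[0.0005,0.017,-0.031],[0,0,0],0.03],
    [[0.0005,0.017,-0.031],[0,0,0],0.03],
    [[0.0005,0.017,-0.031],[0,0,0],0.03],
    [[0.0005,0.017,-0.031],[0,0,0],0.03],
    [[0,0.0035,-0.0095],[0,0,0],0.03],
    [[0,0.0035,-0.0095],[0,0,0],0.03],
    [[0,0.0025,-0.007],[0,0,0],0.03],
    [[0,0,0],[0,0,0],0.03],
  ],
)

```text
time_s: 11.15
tcp_pos: [0.5699, -0.3628, 0.0324]
ee_rot: [[-0.99, 0.128, 0.052], [-0.138, -0.926, -0.352], [0.003, -0.356, 0.935]]
wrist_force: [0.1, -1.1, -0.2]
gripper_width: 0.5
```

Call:
jog_arm(
  series=[
    [[0,0.0015,-0.0037],[0,0,0],0.03],
    [[0,0,0],[0,0,0],0.03],
    [[0,0,0],[0,0,0],0.08],
    [[0,0,0],[0,0,0],0.08],
    [[0,0,0],[0,0,0],0.08],
    [[0,0,0],[0,0,0],0.08],
  ],
)

```text
time_s: 11.9
tcp_pos: [0.5697, -0.3626, 0.028]
ee_rot: [[-0.99, 0.128, 0.053], [-0.139, -0.926, -0.352], [0.004, -0.356, 0.934]]
wrist_force: [0.3, -2.9, 1.2]
gripper_width: 0.858
```

```bash
python3 - <<'E'
from h import *
s=st();p=s["tcp_pos"];R=s["ee_rot"]
plan([(p-R[:,1]*.07,None,2,.08),((.53,-.28,.20),Rf(-82,-20),3,.08),((.45,-.2,.20),Rf(-82,-85),7,.08)])
E
```

```text
t 11.9 tcp [ 0.5697 -0.3626  0.028 ] F [ 0.2953 -2.9078  1.1546] g 0.8583934560466727 j [-15.357   44.6458 -46.8156 113.7438 -69.7156 -91.2031]
[[-0.9903  0.1282  0.0528]
 [-0.1386 -0.9256 -0.3523]
 [ 0.0037 -0.3562  0.9344]]
[[[0.0,-0.035,0.0],[0.0,0.0,0.0],0.08],[[0.0,-0.035,0.0],[0.0,0.0,0.0],0.08],[[0.0095,-0.0243,0.0432],[0.3,0.1,0.0],0.08],[[0.0095,-0.024,0.0433],[0.3,0.0,0.1],0.08],[[0.0094,-0.0239,0.0435],[0.3,0.1,0.0],0.08],[[0.0097,-0.0121,-0.0044],[-9.3,0.0,0.0],0.08],[[0.0097,-0.0113,-0.0063],[-9.3,0.0,0.0],0.08],[[0.0098,-0.0101,-0.0081],[-9.3,0.0,0.0],0.08],[[0.0097,-0.0086,-0.0095],[-9.3,0.0,0.0],0.08],[[0.0097,-0.007,-0.0109],[-9.3,0.0,0.0],0.08]]
[[[0.0097,-0.0052,-0.0118],[-9.2,0.0,0.0],0.08],[[0.0098,-0.0032,-0.0125],[-9.3,0.0,0.0],0.08]]
end [ 0.45   -0.2     0.2001]
```

Call:
jog_arm(
  series=[
    [[0,-0.035,0],[0,0,0],0.08],
    [[0,-0.035,0],[0,0,0],0.08],
    [[0.0095,-0.024,0.043],[0,0,0],0.08],
    [[0.0095,-0.024,0.043],[0,0,0],0.08],
    [[0.0095,-0.024,0.0435],[0,0,0],0.08],
    [[0.0097,-0.012,-0.0045],[-9.3,0,0],0.08],
    [[0.0097,-0.0115,-0.006],[-9.3,0,0],0.08],
    [[0.0097,-0.01,-0.008],[-9.3,0,0],0.08],
    [[0.0097,-0.0085,-0.0095],[-9.3,0,0],0.08],
    [[0.0097,-0.007,-0.011],[-9.3,0,0],0.08],
  ],
)

```text
time_s: 13.15
tcp_pos: [0.4725, -0.2222, 0.2009]
ee_rot: [[-0.99, 0.051, 0.133], [-0.143, -0.376, -0.916], [0.004, -0.925, 0.38]]
wrist_force: [0.0, -1.8, 0.2]
gripper_width: 0.917
```

```bash
python3 - <<'E'
from h import *
s=st();a=snap("side","side3.png");b=snap("top","top5.png")
cv2.imwrite("pics/f2.png",np.hstack([cv2.resize(a[190:310,100:260],(480,360),interpolation=cv2.INTER_CUBIC),cv2.resize(b[175:285,293:390],(318,360),interpolation=cv2.INTER_CUBIC)]))
E
```

```text
t 13.15 tcp [ 0.4725 -0.2222  0.2009] F [ 0.0092 -1.7582  0.2013] g 0.9168318156098955 j [  3.9439   9.0239 -34.814   30.2246 -48.8043 -16.3955]
[[-0.9898  0.0507  0.1333]
 [-0.1426 -0.3762 -0.9155]
 [ 0.0037 -0.9252  0.3796]]
```

View pics/f2.png

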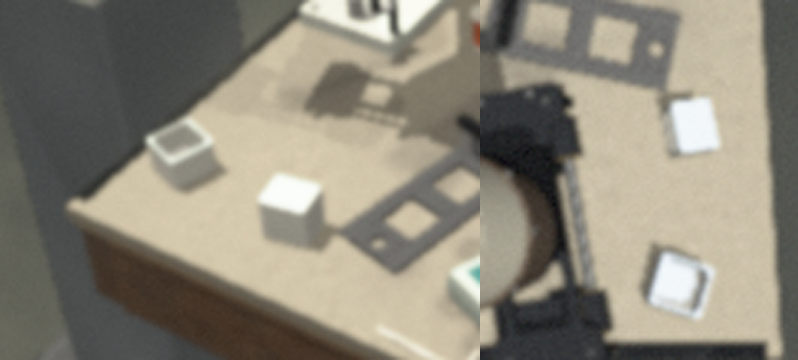

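The cap now lies on its side at combined-image (693,125), with no opening visible from the side camera, so its open side faces left (+y). Next I'll measure it.

```bash
python3 - <<'E'
from h import *
im=cv2.imread("pics/top5.png")
r=blob(im,"top",(345,200,372,228),.044)
E
```

```text
top (345, 200, 372, 228) thr 211.0 ctr [ 568.2 -357.1] size [45.1 35.8] ang 7.7
```

```bash
python3 - <<'E'
from h import *
Q=Rf(-82.3,-90)
plan([((.568,-.357,.15),Q,8,.075),((.5682,-.3571,.020),Q,4,.075),((.5682,-.3571,.020),Q,4,.03)])
E
```

```text
[[[-0.0093,0.0131,0.0143],[-2.8,0.0,0.0],0.075],[[-0.0093,0.0123,0.0148],[-2.8,0.0,0.0],0.075],[[-0.0092,0.0116,0.0155],[-2.8,0.1,-0.1],0.075],[[-0.0093,0.0108,0.016],[-2.9,0.0,0.0],0.075],[[-0.0094,0.01,0.0165],[-2.8,0.0,0.0],0.075],[[-0.0093,0.0092,0.017],[-2.8,0.0,0.0],0.075],[[-0.0093,0.0083,0.0175],[-2.8,0.0,0.0],0.075],[[-0.0093,0.0075,0.0178],[-2.8,0.1,-0.1],0.075],[[-0.0001,0.0325,0.0],[0.0,0.0,0.0],0.075],[[-0.0001,0.0325,0.0],[0.0,0.0,0.0],0.075]]
[[[0.0,0.0325,0.0],[0.0,0.0,0.0],0.075],[[-0.0001,0.0325,0.0],[0.0,0.0,0.0],0.075],[[0.0,0.0,0.0],[0.0,0.0,0.0],0.03],[[0.0,0.0,0.0],[0.0,0.0,0.0],0.03],[[0.0,0.0,0.0],[0.0,0.0,0.0],0.03],[[0.0,0.0,0.0],[0.0,0.0,0.0],0.03]]
end [ 0.5682 -0.3571  0.02  ]
```

Call:
jog_arm(
  series=[
    [[-0.0093,0.013,0.0143],[-2.8,0,0],0.075],
    [[-0.0093,0.0123,0.0148],[-2.8,0,0],0.075],
    [[-0.0093,0.0116,0.0155],[-2.8,0,0],0.075],
    [[-0.0093,0.0108,0.016],[-2.9,0,0],0.075],
    [[-0.0093,0.01,0.0165],[-2.8,0,0],0.075],
    [[-0.0093,0.0092,0.017],[-2.8,0,0],0.075],
    [[-0.0093,0.0083,0.0175],[-2.8,0,0],0.075],
    [[-0.0093,0.0075,0.018],[-2.8,0,0],0.075],
    [[0,0.0325,0],[0,0,0],0.075],
    [[0,0.0325,0],[0,0,0],0.075],
  ],
)

```text
time_s: 14.5
tcp_pos: [0.565, -0.3594, 0.0807]
ee_rot: [[-0.99, -0.01, 0.138], [-0.138, -0.007, -0.99], [0.011, -1.0, 0.006]]
wrist_force: [0.1, 1.2, -1.0]
gripper_width: 0.864
```

Call:
jog_arm(
  series=[
    [[0,0.0325,0],[0,0,0],0.075],
    [[0,0.0325,0],[0,0,0],0.075],
    [[0,0,0],[0,0,0],0.075],
    [[0,0,0],[0,0,0],0.03],
    [[0,0,0],[0,0,0],0.03],
    [[0,0,0],[0,0,0],0.03],
    [[0,0,0],[0,0,0],0.03],
  ],
)

```text
time_s: 15.38
tcp_pos: [0.567, -0.3582, 0.0191]
ee_rot: [[-0.99, -0.002, 0.139], [-0.139, -0.003, -0.99], [0.003, -1.0, 0.003]]
wrist_force: [-1.0, 0.9, 2.7]
gripper_width: 0.504
```

```bash
python3 - <<'E'
from h import *
st()
plan([((.565,-.355,.14),None,2,.03),((.54,-.355,.14),Rf(-85,-27),7,.03),((.54,-.355,.05),Rf(-85,-27),3,.03)])
E
```

```text
t 15.375 tcp [ 0.567  -0.3582  0.0191] F [-0.9776  0.9389  2.6669] g 0.504043104937456 j [-18.3898  37.1093  -5.6146   0.3062 -47.3273  26.1675]
[[-0.9903 -0.0021  0.1389]
 [-0.1389 -0.0034 -0.9903]
 [ 0.0025 -1.      0.0031]]
[[[0.0009,-0.0605,-0.0015],[0.0,0.0,0.0],0.03],[[0.0009,-0.0604,-0.0015],[0.0,0.0,0.0],0.03],[[0.0035,0.0,-0.0005],[9.0,0.4,-0.2],0.03],[[0.0036,-0.0001,-0.0005],[8.9,0.4,-0.2],0.03],[[0.0035,-0.0001,-0.0004],[9.0,0.4,-0.2],0.03],[[0.0036,-0.0001,-0.0004],[9.0,0.4,-0.3],0.03],[[0.0035,-0.0002,-0.0003],[9.0,0.4,-0.2],0.03],[[0.0036,-0.0003,-0.0003],[8.9,0.4,-0.2],0.03],[[0.0035,-0.0002,-0.0002],[9.0,0.4,-0.2],0.03],[[0.0,0.0136,-0.0267],[0.0,0.0,0.0],0.03]]
[[[0.0001,0.0136,-0.0268],[0.0,0.0,0.0],0.03],[[0.0,0.0136,-0.0267],[0.0,0.0,0.0],0.03]]
end [ 0.54  -0.355  0.05 ]
```

Call:
jog_arm(
  series=[
    [[0.001,-0.0605,-0.0015],[0,0,0],0.03],
    [[0.001,-0.0605,-0.0015],[0,0,0],0.03],
    [[0.0035,0,-0.0005],[9,0.4,-0.2],0.03],
    [[0.0035,0,-0.0005],[9,0.4,-0.2],0.03],
    [[0.0035,0,-0.0005],[9,0.4,-0.2],0.03],
    [[0.0035,0,-0.0005],[9,0.4,-0.2],0.03],
    [[0.0035,0,-0.0005],[9,0.4,-0.2],0.03],
    [[0.0035,0,0],[9,0.4,-0.2],0.03],
    [[0.0035,0,0],[9,0.4,-0.2],0.03],
    [[0,0.0135,-0.0265],[0,0,0],0.03],
  ],
)

```text
time_s: 16.62
tcp_pos: [0.5389, -0.3598, 0.1116]
ee_rot: [[-0.997, 0.06, 0.054], [-0.08, -0.85, -0.521], [0.014, -0.524, 0.852]]
wrist_force: [0.4, 0.4, -0.5]
gripper_width: 0.502
```

Call:
jog_arm(
  series=[
    [[0,0.0135,-0.0265],[0,0,0],0.03],
    [[0,0.0135,-0.0265],[0,0,0],0.03],
    [[0,0.004,-0.008],[0,0,0],0.03],
    [[0,0.003,-0.006],[0,0,0],0.03],
    [[0,0,0],[0,0,0],0.03],
  ],
)

```text
time_s: 17.25
tcp_pos: [0.5376, -0.3547, 0.0377]
ee_rot: [[-0.997, 0.059, 0.052], [-0.077, -0.85, -0.522], [0.014, -0.524, 0.851]]
wrist_force: [0.6, -0.4, -0.8]
gripper_width: 0.503
```

Call:
jog_arm(
  series=[
    [[0,0.0025,-0.0042],[0,0,0],0.03],
    [[0,0.0025,-0.0042],[0,0,0],0.03],
    [[0,0,0],[0,0,0],0.03],
    [[0,0,0],[0,0,0],0.08],
    [[0,0,0],[0,0,0],0.08],
    [[0,0,0],[0,0,0],0.08],
    [[0,-0.03,0],[0,0,0],0.08],
    [[0,-0.045,0],[0,0,0],0.08],
    [[0,-0.035,0.045],[0,0,0],0.08],
    [[0,-0.035,0.045],[0,0,0],0.08],
  ],
)

```text
time_s: 18.5
tcp_pos: [0.5332, -0.2776, 0.1813]
ee_rot: [[-0.997, 0.058, 0.055], [-0.078, -0.849, -0.522], [0.016, -0.525, 0.851]]
wrist_force: [1.2, -0.6, -0.0]
gripper_width: 0.921
```

```bash
python3 - <<'E'
from h import *
s=st();a=snap("side","side4.png");b=snap("top","top6.png")
cv2.imwrite("pics/f3.png",np.hstack([cv2.resize(a[190:310,100:260],(480,360),interpolation=cv2.INTER_CUBIC),cv2.resize(b[175:285,293:390],(318,360),interpolation=cv2.INTER_CUBIC)]))
plan([((.46,-.20,.17),Rf(-108,-90),8,.07)])
E
```

```text
t 18.5 tcp [ 0.5332 -0.2776  0.1813] F [ 1.198  -0.5931 -0.002 ] g 0.920803203530792 j [  1.0611  22.7975 -46.5699  80.3115 -59.5864 -64.8441]
[[-0.9968  0.0583  0.0546]
 [-0.0783 -0.8492 -0.5223]
 [ 0.0159 -0.5249  0.851 ]]
[[[0.0087,-0.0078,-0.0072],[-7.2,2.6,-1.4],0.07],[[0.0092,-0.0066,-0.0076],[-7.2,2.6,-1.4],0.07],[[0.0097,-0.0053,-0.008],[-7.2,2.5,-1.5],0.07],[[0.0102,-0.0041,-0.0082],[-7.3,2.6,-1.4],0.07],[[0.0107,-0.0029,-0.0081],[-7.2,2.6,-1.4],0.07],[[0.011,-0.0015,-0.0079],[-7.2,2.6,-1.4],0.07],[[0.0115,-0.0003,-0.0075],[-7.2,2.5,-1.4],0.07],[[0.0117,0.0009,-0.0069],[-7.2,2.6,-1.4],0.07]]
end [ 0.46 -0.2   0.17]
```

View pics/f3.png

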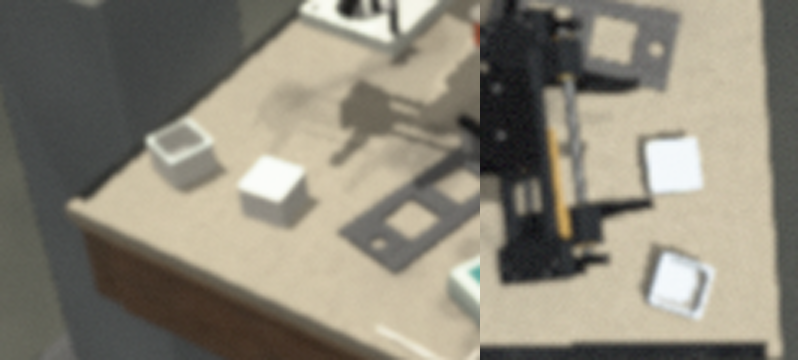

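The cap now stands closed face up at combined-image (673,165).

```bash
python3 - <<'E'
from h import *
im=cv2.imread("pics/top6.png")
r=blob(im,"top",(337,210,368,242),.034)
c=np.array(r[0])/1000;a=r[2]%90
if a>45:a-=90
psi=180+a;print(c,psi)
Q=Rd(psi)
plan([((c[0],c[1],.13),Q,7,.075),((c[0],c[1],.016),Q,3,.075)])
E
```

```text
top (337, 210, 368, 242) thr 167.0 ctr [ 533.8 -339.9] size [86.1 91.4] ang 87.5
[ 0.5338 -0.3399] 177.54499053955078
[[[0.001,0.0118,-0.0022],[-8.3,0.9,-0.5],0.075],[[0.0009,0.012,-0.0004],[-8.4,0.9,-0.5],0.075],[[0.0008,0.0119,0.0013],[-8.3,1.0,-0.5],0.075],[[0.0007,0.0117,0.0031],[-8.4,0.9,-0.5],0.075],[[0.0005,0.011,0.0047],[-8.3,0.9,-0.4],0.075],[[0.0004,0.0103,0.0063],[-8.4,0.9,-0.5],0.075],[[0.0001,0.0093,0.0077],[-8.3,1.0,-0.5],0.075],[[0.0,0.038,0.0],[0.0,0.0,0.0],0.075],[[0.0,0.038,0.0],[0.0,0.0,0.0],0.075],[[0.0,0.038,0.0],[0.0,0.0,0.0],0.075]]
end [ 0.5338 -0.3399  0.016 ]
```

```bash
python3 - <<'E'
from h import *
im=cv2.imread("pics/top6.png")
r=blob(im,"top",(340,212,364,238),.034,lo=200)
c=np.array(r[0])/1000;a=r[2]%90
if a>45:a-=90
psi=180+a;print(c,psi)
Q=Rd(psi)
plan([((c[0],c[1],.13),Q,7,.075),((c[0],c[1],.016),Q,3,.075)])
E
```

```text
top (340, 212, 364, 238) thr 200.0 ctr [ 535.3 -340.8] size [49.3 47.8] ang 4.5
[ 0.5353 -0.3408] 184.5129795074463
[[[0.0008,0.0119,-0.0021],[-8.4,0.0,0.0],0.075],[[0.0008,0.0121,-0.0003],[-8.3,0.0,0.0],0.075],[[0.0008,0.0121,0.0014],[-8.4,0.0,0.1],0.075],[[0.0008,0.0117,0.0031],[-8.3,0.1,0.0],0.075],[[0.0008,0.0111,0.0048],[-8.4,0.0,0.0],0.075],[[0.0008,0.0103,0.0064],[-8.3,0.0,0.0],0.075],[[0.0008,0.0092,0.0078],[-8.4,0.0,0.0],0.075],[[0.0,0.038,0.0],[0.0,0.0,0.0],0.075],[[0.0,0.038,0.0001],[0.0,0.0,0.0],0.075],[[0.0,0.038,0.0],[0.0,0.0,0.0],0.075]]
end [ 0.5353 -0.3408  0.016 ]
```

Call:
jog_arm(
  series=[
    [[0.001,0.012,-0.002],[-8.4,0,0],0.075],
    [[0.001,0.012,0],[-8.3,0,0],0.075],
    [[0.001,0.012,0.0015],[-8.4,0,0],0.075],
    [[0.001,0.0115,0.003],[-8.3,0,0],0.075],
    [[0.0005,0.011,0.005],[-8.4,0,0],0.075],
    [[0.0005,0.01,0.0065],[-8.3,0,0],0.075],
    [[0.0005,0.009,0.009],[-8.4,0,0],0.075],
    [[0,0.03,0],[0,0,0],0.075],
    [[0,0.03,0],[0,0,0],0.075],
    [[0,0,0],[0,0,0],0.075],
  ],
)

```text
time_s: 19.85
tcp_pos: [0.5284, -0.343, 0.0622]
ee_rot: [[-0.997, -0.022, 0.075], [-0.075, 0.001, -0.997], [0.022, -1.0, -0.003]]
wrist_force: [-0.4, 0.3, 0.5]
gripper_width: 0.863
```

```bash
python3 - <<'E'
from h import *
st()
Q=Rd(184.5);plan([((.5353,-.342,.016),Q,3,.075)])
E
```

```text
t 19.85 tcp [ 0.5284 -0.343   0.0622] F [-0.3691  0.2553  0.4984] g 0.8631367838776088 j [-18.1216  31.449   -9.2192   0.4508 -50.5642  22.1528]
[[-0.9969 -0.0223  0.0753]
 [-0.0754  0.0009 -0.9972]
 [ 0.0222 -0.9998 -0.0026]]
[[[-0.0027,0.0153,-0.0001],[0.1,-0.1,0.4],0.075],[[-0.0025,0.0154,-0.0002],[0.0,0.0,0.4],0.075],[[-0.0024,0.0154,-0.0001],[0.1,-0.1,0.5],0.075]]
end [ 0.5353 -0.342   0.016 ]
```

Call:
jog_arm(
  series=[
    [[-0.0027,0.0153,0],[0,0,0.4],0.075],
    [[-0.0025,0.0153,0],[0,0,0.4],0.075],
    [[-0.0025,0.0153,0],[0,0,0.5],0.075],
    [[0,0,0],[0,0,0],0.075],
    [[0,0,0],[0,0,0],0.03],
    [[0,0,0],[0,0,0],0.03],
    [[0,0,0],[0,0,0],0.03],
    [[0,0,0],[0,0,0],0.03],
  ],
)

```text
time_s: 20.85
tcp_pos: [0.5384, -0.3431, 0.0199]
ee_rot: [[-0.997, 0.008, 0.077], [-0.077, -0.0, -0.997], [-0.008, -1.0, 0.001]]
wrist_force: [0.0, 0.7, 1.0]
gripper_width: 0.5
```

```bash
python3 - <<'E'
from h import *
s=st();p=s["tcp_pos"]
# p3: tool (.4524,.0124) seated -> p4 = p3 + 60mm along -jig y
Q=Rd(179.2);t=(.4516,-.0476+ (p[1]+.342))
plan([((p[0],p[1],.13),None,2,.03),((*t,.13),Q,8,.03),((*t,.05),Q,3,.03)])
E
```

```text
t 20.85 tcp [ 0.5384 -0.3431  0.0199] F [0.0395 0.6788 1.0317] g 0.5000049335215335 j [-18.0709  34.448  -10.8384  -0.1766 -44.2918  22.6115]
[[-0.997   0.0077  0.077 ]
 [-0.077  -0.0002 -0.997 ]
 [-0.0076 -1.      0.0008]]
[[[-0.0004,-0.0551,0.0],[0.0,0.0,0.0],0.03],[[-0.0004,-0.055,0.0001],[0.0,0.0,0.0],0.03],[[0.008,-0.0001,-0.0375],[0.0,0.7,-0.1],0.03],[[0.0084,-0.0001,-0.0375],[0.0,0.6,0.0],0.03],[[0.0088,0.0,-0.0373],[0.0,0.7,-0.1],0.03],[[0.0093,-0.0001,-0.0372],[0.0,0.6,0.0],0.03],[[0.0097,-0.0001,-0.0371],[0.0,0.7,-0.1],0.03],[[0.0101,0.0,-0.037],[0.0,0.6,0.0],0.03],[[0.0105,-0.0001,-0.0369],[0.0,0.7,-0.1],0.03],[[0.011,0.0,-0.0368],[0.0,0.6,0.0],0.03]]
[[[0.0,0.0267,0.0],[0.0,0.0,0.0],0.03],[[0.0,0.0266,0.0],[0.0,0.0,0.0],0.03],[[0.0,0.0267,0.0],[0.0,0.0,0.0],0.03]]
end [ 0.4516 -0.0487  0.05  ]
```

Call:
jog_arm(
  series=[
    [[0,-0.055,0],[0,0,0],0.03],
    [[0,-0.055,0],[0,0,0],0.03],
    [[0.008,0,-0.0375],[0,0.7,0],0.03],
    [[0.0085,0,-0.0375],[0,0.6,0],0.03],
    [[0.009,0,-0.0375],[0,0.7,0],0.03],
    [[0.0095,0,-0.037],[0,0.6,0],0.03],
    [[0.0095,0,-0.037],[0,0.7,0],0.03],
    [[0.01,0,-0.037],[0,0.6,0],0.03],
    [[0.0105,0,-0.037],[0,0.7,0],0.03],
    [[0.011,0,-0.037],[0,0.6,0],0.03],
  ],
)

```text
time_s: 22.1
tcp_pos: [0.4502, -0.0473, 0.129]
ee_rot: [[-1.0, 0.008, -0.014], [0.014, 0.0, -1.0], [-0.008, -1.0, -0.0]]
wrist_force: [0.7, 1.1, -0.3]
gripper_width: 0.5
```

Call:
jog_arm(
  series=[
    [[0,0.027,0],[0,0,0],0.03],
    [[0,0.027,0],[0,0,0],0.03],
    [[0,0.026,0],[0,0,0],0.03],
    [[0,0,0],[0,0,0],0.03],
  ],
)

```text
time_s: 22.6
tcp_pos: [0.4498, -0.0487, 0.0476]
ee_rot: [[-1.0, 0.003, -0.014], [0.014, -0.001, -1.0], [-0.003, -1.0, 0.001]]
wrist_force: [-0.0, -0.5, -0.5]
gripper_width: 0.506
```

```bash
python3 - <<'E'
from h import *
s=st();plan([((.4516,-.0487,.036),Rd(179.2),3,.03),((.4516,-.0487,.030),Rd(179.2),2,.03)])
E
```

```text
t 22.6 tcp [ 0.4498 -0.0487  0.0476] F [-0.009  -0.5123 -0.5414] g 0.5064581163926437 j [ 14.5808  18.2378 -36.2662   0.1911 -35.3206 -15.5331]
[[-0.9999  0.0035 -0.0139]
 [ 0.0139 -0.0011 -0.9999]
 [-0.0035 -1.      0.001 ]]
[[[-0.0006,0.0039,0.0],[0.0,0.0,-0.1],0.03],[[-0.0006,0.0038,0.0],[0.0,0.0,0.0],0.03],[[-0.0005,0.0039,-0.0001],[-0.1,0.0,-0.1],0.03],[[0.0,0.003,0.0],[0.0,0.0,0.0],0.03],[[0.0,0.003,0.0001],[0.0,0.0,0.0],0.03]]
end [ 0.4516 -0.0487  0.03  ]
```

Call:
jog_arm(
  series=[
    [[-0.0006,0.004,0],[0,0,0],0.03],
    [[-0.0006,0.004,0],[0,0,0],0.03],
    [[-0.0006,0.003,0],[0,0,0],0.03],
    [[0,0.002,0],[0,0,0],0.03],
    [[0,0.002,0],[0,0,0],0.03],
    [[0,0,0],[0,0,0],0.03],
  ],
)

```text
time_s: 23.35
tcp_pos: [0.4537, -0.0495, 0.0357]
ee_rot: [[-1.0, 0.009, -0.012], [0.012, -0.002, -1.0], [-0.009, -1.0, 0.002]]
wrist_force: [-1.9, -5.7, 14.3]
gripper_width: 0.504
```

Call:
jog_arm(
  series=[
    [[0,0,0.001],[0,0,0],0.03],
    [[0.001,0,0.0005],[0,0,0],0.03],
    [[0.001,0.001,0],[0,0,0],0.03],
    [[0,0,0],[0,0,0],0.03],
  ],
)

```text
time_s: 23.85
tcp_pos: [0.4536, -0.0501, 0.0351]
ee_rot: [[-1.0, 0.013, -0.012], [0.012, -0.0, -1.0], [-0.013, -1.0, 0.0]]
wrist_force: [-1.1, -2.1, 11.9]
gripper_width: 0.503
```

Call:
jog_arm(
  series=[
    [[0,-0.004,0],[0,0,0],0.03],
    [[0,-0.002,0],[0,0,0],0.03],
    [[0,0,0],[0,0,0],0.03],
  ],
)

```text
time_s: 24.22
tcp_pos: [0.451, -0.0499, 0.0388]
ee_rot: [[-1.0, 0.007, -0.014], [0.014, -0.0, -1.0], [-0.007, -1.0, 0.0]]
wrist_force: [-0.5, -0.4, -0.3]
gripper_width: 0.501
```

```bash
python3 - <<'E'
from h import *
st();im=snap("top","top7.png");a=snap("side","side5.png")
u,v=map(int,proj("side",[[.453,-.03,.03]])[0]);w=cv2.resize(a[v-40:v+35,u-50:u+50],(800,600),interpolation=cv2.INTER_CUBIC);cv2.imwrite("pics/s5.png",w)
E
```

```text
t 24.225 tcp [ 0.451  -0.0499  0.0388] F [-0.4612 -0.3707 -0.2939] g 0.5005077586671789 j [ 14.3864  19.1539 -36.7588   0.2074 -33.6765 -15.3492]
[[-0.9999  0.0074 -0.0138]
 [ 0.0138 -0.0002 -0.9999]
 [-0.0074 -1.      0.0001]]
```

View pics/s5.png

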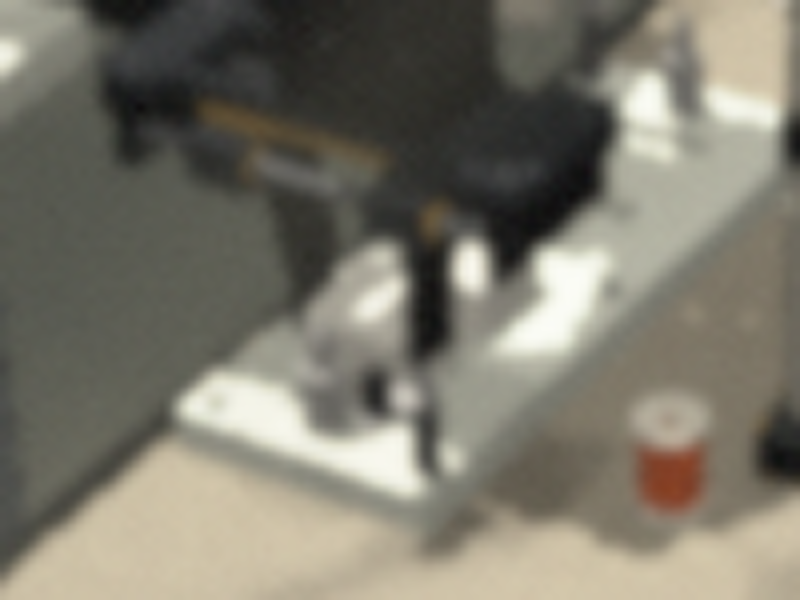

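The gripper hides the cap and pin in this view, so I'll go by feel and shift toward -y, the way the contact pushes.

Call:
jog_arm(
  series=[
    [[-0.0005,0,0.0015],[0,0,0],0.03],
    [[0,0.003,0],[0,0,0.3],0.03],
    [[0,0.003,0],[0,0,0],0.03],
    [[0,0.001,0],[0,0,0],0.03],
    [[0,0,0],[0,0,0],0.03],
  ],
)

```text
time_s: 24.95
tcp_pos: [0.452, -0.0523, 0.0332]
ee_rot: [[-1.0, 0.013, -0.013], [0.012, -0.002, -1.0], [-0.013, -1.0, 0.002]]
wrist_force: [-1.7, -5.0, 12.9]
gripper_width: 0.5
```

Call:
jog_arm(
  series=[
    [[0,0,0.001],[0,0,0],0.03],
    [[0,0,0.001],[0,0,0],0.03],
    [[0,0.001,0],[0,0,0],0.03],
    [[0,0,0],[0,0,0],0.03],
  ],
)

```text
time_s: 25.45
tcp_pos: [0.4517, -0.0534, 0.0307]
ee_rot: [[-1.0, 0.013, -0.014], [0.014, -0.0, -1.0], [-0.013, -1.0, 0.0]]
wrist_force: [0.4, 0.1, 1.4]
gripper_width: 0.502
```

Call:
jog_arm(
  series=[
    [[0,0.0015,0],[0,0,0.4],0.03],
    [[0,0,0],[0,0,0.3],0.03],
    [[0,0,0],[0,0,0],0.03],
  ],
)

```text
time_s: 25.82
tcp_pos: [0.4516, -0.0533, 0.0305]
ee_rot: [[-1.0, 0.025, -0.013], [0.013, -0.001, -1.0], [-0.025, -1.0, 0.0]]
wrist_force: [-4.2, 2.5, 14.1]
gripper_width: 0.499
```

Call:
jog_arm(
  series=[
    [[0,0,0],[0,0,0],0.07],
    [[0,0,0],[0,0,0],0.07],
    [[0,0,0],[0,0,0],0.07],
    [[0,-0.05,0],[0,0,-1.4],0.07],
    [[0,-0.05,0],[0,0,0],0.07],
    [[0,0,0],[0,0,0],0.07],
  ],
)

```text
time_s: 26.58
tcp_pos: [0.4532, -0.053, 0.1328]
ee_rot: [[-1.0, 0.01, -0.013], [0.013, 0.001, -1.0], [-0.01, -1.0, -0.002]]
wrist_force: [-0.7, -0.1, -1.1]
gripper_width: 0.801
```

```bash
python3 - <<'E'
from h import *
s=st();im=snap("top","top8.png")
blob(im,"top",(339,247,367,275),.034)
Q=Rd(162)
plan([((.4334,-.3406,.13),Q,7,.07),((.4334,-.3406,.016),Q,3,.07)])
E
```

```text
t 26.575 tcp [ 0.4532 -0.053   0.1328] F [-0.7415 -0.0741 -1.125 ] g 0.80070181658875 j [ 13.8701  10.7725 -30.1732   0.0758 -48.4922 -14.675 ]
[[-0.9999  0.0098 -0.0132]
 [ 0.0132  0.0014 -0.9999]
 [-0.0097 -1.     -0.0015]]
top (339, 247, 367, 275) thr 202.0 ctr [ 435.1 -335.1] size [32.6 43.8] ang 71.9
[[[0.002,0.0,0.0411],[0.0,2.5,0.0],0.07],[[0.0002,0.0001,0.0411],[0.0,2.4,-0.1],0.07],[[-0.0016,0.0,0.0411],[0.0,2.5,0.0],0.07],[[-0.0033,0.0,0.041],[0.1,2.4,0.0],0.07],[[-0.005,0.0001,0.0409],[0.0,2.5,-0.1],0.07],[[-0.0069,0.0001,0.0405],[0.0,2.4,0.0],0.07],[[-0.0085,0.0001,0.0403],[0.0,2.5,0.0],0.07],[[0.0,0.038,0.0],[0.0,0.0,0.0],0.07],[[0.0001,0.038,0.0],[0.0,0.0,0.0],0.07],[[0.0,0.038,0.0],[0.0,0.0,0.0],0.07]]
end [ 0.4334 -0.3406  0.016 ]
```

Call:
jog_arm(
  series=[
    [[0.002,0,0.041],[0,2.5,-0.1],0.07],
    [[0,0,0.041],[0,2.4,-0.1],0.07],
    [[-0.0015,0,0.041],[0,2.5,-0.1],0.07],
    [[-0.0035,0,0.041],[0,2.4,-0.1],0.07],
    [[-0.005,0,0.041],[0,2.5,0],0.07],
    [[-0.007,0,0.0405],[0,2.4,0],0.07],
    [[-0.0085,0,0.0405],[0,2.5,0],0.07],
    [[0,0.038,0],[0,0,0],0.07],
    [[0,0.038,0],[0,0,0],0.07],
    [[0,0.036,0],[0,0,0],0.07],
  ],
)

```text
time_s: 27.88
tcp_pos: [0.4305, -0.3403, 0.0142]
ee_rot: [[-0.951, -0.01, -0.31], [0.31, 0.002, -0.951], [0.01, -1.0, 0.001]]
wrist_force: [-0.2, 0.4, -0.8]
gripper_width: 0.806
```

Call:
jog_arm(
  series=[
    [[0,0,0],[0,0,0],0.07],
    [[0,0,0],[0,0,0],0.03],
    [[0,0,0],[0,0,0],0.03],
    [[0,0,0],[0,0,0],0.03],
    [[0,0,0],[0,0,0],0.03],
  ],
)

```text
time_s: 28.5
tcp_pos: [0.4329, -0.341, 0.0184]
ee_rot: [[-0.951, -0.004, -0.309], [0.309, -0.0, -0.951], [0.004, -1.0, 0.002]]
wrist_force: [-0.3, 0.0, 3.8]
gripper_width: 0.505
```

```bash
python3 - <<'E'
from h import *
s=st();p=s["tcp_pos"]
plan([((p[0],p[1],.14),None,2,.03),((.57,-.36,.17),Rf(-82,-20),8,.03)])
E
```

```text
t 28.5 tcp [ 0.4329 -0.341   0.0184] F [-0.2578  0.047   3.7821] g 0.5053918356983138 j [-21.3151  28.4279 -23.6596   0.1652 -38.1296   3.2129]
[[-0.9512 -0.0042 -0.3085]
 [ 0.3086 -0.0003 -0.9512]
 [ 0.0039 -1.      0.0016]]
[[[0.0002,-0.0608,0.0001],[0.0,0.0,0.0],0.03],[[0.0003,-0.0608,0.0001],[0.0,0.0,0.0],0.03],[[-0.017,-0.0038,-0.003],[8.6,-2.8,2.0],0.03],[[-0.0173,-0.0036,-0.0017],[8.6,-2.8,2.0],0.03],[[-0.0174,-0.0031,-0.0002],[8.6,-2.8,2.0],0.03],[[-0.0175,-0.0024,0.0009],[8.5,-2.8,2.0],0.03],[[-0.0175,-0.0016,0.0022],[8.6,-2.8,2.1],0.03],[[-0.0174,-0.0006,0.0032],[8.6,-2.9,2.0],0.03],[[-0.0172,0.0006,0.004],[8.6,-2.8,2.0],0.03],[[-0.017,0.0019,0.0047],[8.6,-2.8,2.0],0.03]]
end [ 0.57 -0.36  0.17]
```

Cap gripped. I'll repeat the flip the same way.

Call:
jog_arm(
  series=[
    [[0,-0.061,0],[0,0,0],0.03],
    [[0,-0.061,0],[0,0,0],0.03],
    [[-0.017,-0.004,-0.003],[8.6,-2.8,2],0.03],
    [[-0.0173,-0.0035,-0.0017],[8.6,-2.8,2],0.03],
    [[-0.0175,-0.003,0],[8.6,-2.8,2],0.03],
    [[-0.0175,-0.0025,0.001],[8.5,-2.8,2],0.03],
    [[-0.0175,-0.0016,0.002],[8.6,-2.8,2.1],0.03],
    [[-0.0175,-0.0005,0.003],[8.6,-2.9,2],0.03],
    [[-0.017,0.0005,0.004],[8.6,-2.8,2],0.03],
    [[-0.017,0.002,0.005],[8.6,-2.8,2],0.03],
  ],
)

```text
time_s: 29.75
tcp_pos: [0.5675, -0.362, 0.1696]
ee_rot: [[-0.991, 0.124, 0.046], [-0.132, -0.925, -0.355], [-0.001, -0.358, 0.934]]
wrist_force: [0.5, -0.5, -1.3]
gripper_width: 0.504
```

```bash
python3 - <<'E'
from h import *
s=st();p=s["tcp_pos"];Q=Rf(-83,-20)
plan([((.57,-.362,.06),Q,4,.03),((.57,-.362,.0285),Q,4,.03)])
E
```

```text
t 29.75 tcp [ 0.5675 -0.362   0.1696] F [ 0.5237 -0.5306 -1.2763] g 0.5039057229010914 j [-12.7318  29.8191 -46.051  104.5619 -64.7319 -75.4198]
[[-0.9912  0.1238  0.0461]
 [-0.1321 -0.9253 -0.3555]
 [-0.0013 -0.3584  0.9336]]
[[[-0.0006,0.0099,-0.0255],[0.3,0.0,-0.1],0.03],[[-0.0006,0.0097,-0.0257],[0.2,0.1,-0.2],0.03],[[-0.0006,0.0097,-0.0256],[0.3,0.0,-0.1],0.03],[[-0.0006,0.0095,-0.0257],[0.2,0.0,-0.2],0.03],[[0.0,0.0027,-0.0074],[0.0,0.0,0.0],0.03],[[0.0,0.0027,-0.0074],[0.0,0.0,0.0],0.03],[[0.0,0.0027,-0.0074],[0.0,0.0,0.0],0.03],[[0.0,0.0027,-0.0074],[0.0,0.0,0.0],0.03]]
end [ 0.57   -0.362   0.0285]
```

Call:
jog_arm(
  series=[
    [[-0.0005,0.01,-0.0255],[0.2,0,-0.1],0.03],
    [[-0.0005,0.0097,-0.0255],[0.2,0,-0.1],0.03],
    [[-0.0005,0.0097,-0.0255],[0.2,0,-0.1],0.03],
    [[-0.0005,0.0095,-0.0255],[0.2,0,-0.1],0.03],
    [[0,0.0027,-0.0074],[0,0,0],0.03],
    [[0,0.0027,-0.0074],[0,0,0],0.03],
    [[0,0.0027,-0.0074],[0,0,0],0.03],
    [[0,0.0027,-0.0074],[0,0,0],0.03],
    [[0,0,0],[0,0,0],0.03],
  ],
)

```text
time_s: 30.88
tcp_pos: [0.5688, -0.3618, 0.0282]
ee_rot: [[-0.992, 0.115, 0.044], [-0.123, -0.93, -0.346], [0.002, -0.349, 0.937]]
wrist_force: [0.3, 0.7, 0.2]
gripper_width: 0.504
```

Call:
jog_arm(
  series=[
    [[0,0,0],[0,0,0],0.08],
    [[0,0,0],[0,0,0],0.08],
    [[0,0,0],[0,0,0],0.08],
    [[0,0,0],[0,0,0],0.08],
    [[0,-0.035,0],[0,0,0],0.08],
    [[0,-0.035,0],[0,0,0],0.08],
    [[0.0095,-0.024,0.043],[0,0,0],0.08],
    [[0.0095,-0.024,0.043],[0,0,0],0.08],
    [[0.0095,-0.024,0.0435],[-3,0,0],0.08],
    [[0.0097,-0.012,-0.0045],[-9.3,0,0],0.08],
  ],
)

```text
time_s: 32.12
tcp_pos: [0.5185, -0.2659, 0.2016]
ee_rot: [[-0.992, 0.105, 0.067], [-0.124, -0.832, -0.54], [-0.001, -0.545, 0.839]]
wrist_force: [-1.2, -0.9, -0.5]
gripper_width: 0.919
```

Call:
jog_arm(
  series=[
    [[0.0097,-0.0115,-0.006],[-9.3,0,0],0.08],
    [[0.0097,-0.01,-0.008],[-9.3,0,0],0.08],
    [[0.0097,-0.0085,-0.0095],[-9.3,0,0],0.08],
    [[0.0097,-0.007,-0.011],[-9.3,0,0],0.08],
  ],
)

```text
time_s: 32.62
tcp_pos: [0.4729, -0.2191, 0.2035]
ee_rot: [[-0.992, 0.041, 0.117], [-0.124, -0.334, -0.934], [0.001, -0.942, 0.337]]
wrist_force: [0.2, -2.8, -0.2]
gripper_width: 0.92
```

```bash
python3 - <<'E'
from h import *
s=st();a=snap("side","side6.png");b=snap("top","top9.png")
cv2.imwrite("pics/f4.png",np.hstack([cv2.resize(a[190:310,100:260],(480,360),interpolation=cv2.INTER_CUBIC),cv2.resize(b[175:285,293:390],(318,360),interpolation=cv2.INTER_CUBIC)]))
blob(b,"top",(345,200,372,228),.044)
blob(b,"top",(345,200,372,228),.044,lo=205)
E
```

```text
t 32.625 tcp [ 0.4729 -0.2191  0.2035] F [ 0.1616 -2.8046 -0.1564] g 0.9199020622052325 j [  3.4106   9.1533 -32.1832  25.8817 -50.3876 -13.2353]
[[-0.9923  0.0409  0.1173]
 [-0.1242 -0.3344 -0.9342]
 [ 0.001  -0.9415  0.3369]]
top (345, 200, 372, 228) thr 211.0 ctr [ 568.1 -354.8] size [44.8 36.1] ang 6.9
top (345, 200, 372, 228) thr 205.0 ctr [ 567.9 -354.6] size [46.3 37.1] ang 8.2
```

View pics/f4.png

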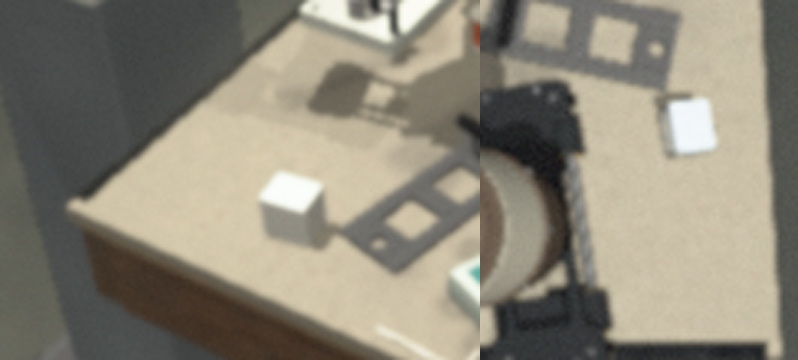

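It lies on its side as before, at combined-image (690,126). I'll do the second half of the flip.

```bash
python3 - <<'E'
from h import *
Q=Rf(-82.8,-90)
a=plan([((.5685,-.3555,.15),Q,8,.075),((.5685,-.3555,.019),Q,4,.075)])
plan([((.567,-.3555,.14),None,2,.03),((.54,-.355,.14),Rf(-85,-30),7,.03),((.54,-.355,.028),Rf(-85,-30),5,.03)],a)
E
```

```text
[[[-0.0096,0.0127,0.0147],[-2.5,0.0,0.0],0.075],[[-0.0095,0.0121,0.0153],[-2.5,-0.1,-0.1],0.075],[[-0.0096,0.0114,0.0158],[-2.5,0.0,0.0],0.075],[[-0.0096,0.0107,0.0163],[-2.5,-0.1,0.0],0.075],[[-0.0095,0.01,0.0167],[-2.4,0.0,0.0],0.075],[[-0.0095,0.0092,0.0171],[-2.5,-0.1,-0.1],0.075],[[-0.0095,0.0085,0.0176],[-2.5,0.0,0.0],0.075],[[-0.0096,0.0077,0.0179],[-2.5,-0.1,0.0],0.075],[[0.0,0.0328,0.0],[0.0,0.0,0.0],0.075],[[0.0,0.0327,0.0],[0.0,0.0,0.0],0.075]]
[[[0.0001,0.0328,0.0],[0.0,0.0,0.0],0.075],[[0.0,0.0327,0.0],[0.0,0.0,0.0],0.075]]
end [ 0.5685 -0.3555  0.019 ]
[[[0.0007,-0.0605,-0.0001],[0.0,0.0,0.0],0.03],[[0.0007,-0.0605,-0.0001],[0.0,0.0,0.0],0.03],[[0.0038,0.0,-0.0006],[8.6,0.3,-0.2],0.03],[[0.0038,-0.0001,-0.0005],[8.5,0.3,-0.1],0.03],[[0.0039,-0.0001,-0.0005],[8.6,0.3,-0.2],0.03],[[0.0038,-0.0002,-0.0004],[8.6,0.2,-0.2],0.03],[[0.0038,-0.0002,-0.0004],[8.5,0.3,-0.1],0.03],[[0.0039,-0.0003,-0.0004],[8.6,0.3,-0.2],0.03],[[0.0038,-0.0003,-0.0003],[8.6,0.3,-0.2],0.03],[[0.0,0.0112,-0.0194],[0.0,0.0,0.0],0.03]]
[[[0.0,0.0112,-0.0194],[0.0,0.0,0.0],0.03],[[0.0,0.0112,-0.0194],[0.0,0.0,0.0],0.03],[[0.0,0.0111,-0.0194],[0.0,0.0,0.0],0.03],[[0.0,0.0112,-0.0194],[0.0,0.0,0.0],0.03]]
end [ 0.54  -0.355  0.028]
```

Call:
jog_arm(
  series=[
    [[-0.0096,0.0127,0.0147],[-2.5,0,0],0.075],
    [[-0.0095,0.012,0.0153],[-2.5,0,0],0.075],
    [[-0.0095,0.0114,0.0158],[-2.5,0,0],0.075],
    [[-0.0095,0.0107,0.0163],[-2.5,0,0],0.075],
    [[-0.0095,0.01,0.0167],[-2.4,0,0],0.075],
    [[-0.0095,0.0092,0.017],[-2.5,0,0],0.075],
    [[-0.0095,0.0085,0.0175],[-2.5,0,0],0.075],
    [[-0.0095,0.0077,0.018],[-2.5,0,0],0.075],
    [[0,0.0325,0],[0,0,0],0.075],
    [[0,0.0325,0],[0,0,0],0.075],
  ],
)

```text
time_s: 33.98
tcp_pos: [0.5654, -0.3571, 0.0807]
ee_rot: [[-0.993, -0.007, 0.121], [-0.121, -0.006, -0.993], [0.008, -1.0, 0.005]]
wrist_force: [-0.8, -0.8, -0.5]
gripper_width: 0.863
```

Call:
jog_arm(
  series=[
    [[0,0.0325,0],[0,0,0],0.075],
    [[0,0.0325,0],[0,0,0],0.075],
    [[0,0,0],[0,0,0],0.075],
    [[0,0,0],[0,0,0],0.03],
    [[0,0,0],[0,0,0],0.03],
    [[0,0,0],[0,0,0],0.03],
    [[0,0,0],[0,0,0],0.03],
  ],
)

```text
time_s: 34.85
tcp_pos: [0.5673, -0.3561, 0.0189]
ee_rot: [[-0.992, -0.0, 0.123], [-0.123, -0.003, -0.992], [0.001, -1.0, 0.003]]
wrist_force: [-1.0, 0.1, 3.0]
gripper_width: 0.505
```

Call:
jog_arm(
  series=[
    [[0.001,-0.0605,0],[0,0,0],0.03],
    [[0.001,-0.0605,0],[0,0,0],0.03],
    [[0.0038,0,-0.0005],[8.6,0.3,-0.2],0.03],
    [[0.0038,0,-0.0005],[8.6,0.3,-0.2],0.03],
    [[0.0038,0,-0.0005],[8.6,0.3,-0.2],0.03],
    [[0.0038,0,-0.0005],[8.6,0.3,-0.2],0.03],
    [[0.0038,0,-0.0005],[8.6,0.3,-0.2],0.03],
    [[0.0038,0,-0.0005],[8.6,0.3,-0.2],0.03],
    [[0.0038,0,-0.0005],[8.6,0.3,-0.2],0.03],
    [[0,0,0],[0,0,0],0.03],
  ],
)

```text
time_s: 36.1
tcp_pos: [0.5371, -0.3606, 0.1378]
ee_rot: [[-0.997, 0.052, 0.057], [-0.075, -0.834, -0.547], [0.02, -0.549, 0.835]]
wrist_force: [0.1, -0.9, -0.2]
gripper_width: 0.505
```

```bash
python3 - <<'E'
from h import *
s=st();Q=None
plan([((.54,-.355,.055),None,4,.03),((.54,-.355,.027),None,3,.03)])
E
```

```text
t 36.1 tcp [ 0.5371 -0.3606  0.1378] F [ 0.1147 -0.8737 -0.2033] g 0.5050525964373115 j [-12.7946  27.0505 -46.103   94.6866 -53.5631 -68.4388]
[[-0.997   0.0516  0.0572]
 [-0.0746 -0.834  -0.5468]
 [ 0.0195 -0.5494  0.8353]]
[[[-0.0012,0.0102,-0.018],[0.0,0.0,0.0],0.03],[[-0.0013,0.0103,-0.018],[0.0,0.0,0.0],0.03],[[-0.0012,0.0102,-0.018],[0.0,0.0,0.0],0.03],[[-0.0012,0.0103,-0.018],[0.0,0.0,0.0],0.03],[[-0.0002,0.0051,-0.0078],[0.0,0.0,0.0],0.03],[[-0.0002,0.0052,-0.0078],[0.0,0.0,0.0],0.03],[[-0.0002,0.0051,-0.0078],[0.0,0.0,0.0],0.03]]
end [ 0.54  -0.355  0.027]
```

Call:
jog_arm(
  series=[
    [[-0.0012,0.0102,-0.018],[0,0,0],0.03],
    [[-0.0012,0.0102,-0.018],[0,0,0],0.03],
    [[-0.0012,0.0102,-0.018],[0,0,0],0.03],
    [[-0.0012,0.0102,-0.018],[0,0,0],0.03],
    [[0,0.005,-0.0078],[0,0,0],0.03],
    [[0,0.005,-0.0078],[0,0,0],0.03],
    [[0,0.005,-0.0078],[0,0,0],0.03],
    [[0,0,0],[0,0,0],0.03],
  ],
)

```text
time_s: 37.1
tcp_pos: [0.5409, -0.3556, 0.0291]
ee_rot: [[-0.997, 0.053, 0.053], [-0.073, -0.835, -0.545], [0.015, -0.548, 0.837]]
wrist_force: [0.0, -0.2, 0.5]
gripper_width: 0.505
```

Call:
jog_arm(
  series=[
    [[0,0,0],[0,0,0],0.08],
    [[0,0,0],[0,0,0],0.08],
    [[0,0,0],[0,0,0],0.08],
    [[0,-0.03,0],[0,0,0],0.08],
    [[0,-0.045,0],[0,0,0],0.08],
    [[0.005,-0.04,0.04],[0,0,0],0.08],
    [[0.01,-0.04,0.04],[-7,0,0],0.08],
    [[0.02,-0.04,0],[-8,0,0],0.08],
    [[0.02,-0.03,0],[-8,0,0],0.08],
    [[0,0,0],[-8,0,0],0.08],
  ],
)

```text
time_s: 38.35
tcp_pos: [0.4789, -0.2211, 0.233]
ee_rot: [[-0.997, 0.025, 0.073], [-0.077, -0.43, -0.899], [0.009, -0.902, 0.431]]
wrist_force: [0.6, -0.5, 0.6]
gripper_width: 0.918
```

```bash
python3 - <<'E'
from h import *
s=st();a=snap("side","side7.png");b=snap("top","top10.png")
cv2.imwrite("pics/f5.png",np.hstack([cv2.resize(a[190:310,100:260],(480,360),interpolation=cv2.INTER_CUBIC),cv2.resize(b[175:285,293:390],(318,360),interpolation=cv2.INTER_CUBIC)]))
for lo in (None,205,215,222): blob(b,"top",(340,210,366,240),.034,lo=lo)
E
```

```text
t 38.35 tcp [ 0.4789 -0.2211  0.233 ] F [ 0.5664 -0.5018  0.6179] g 0.9183565361419954 j [  5.7503   8.5984 -31.8211  31.6465 -55.163  -20.8743]
[[-0.997   0.0251  0.0733]
 [-0.077  -0.4303 -0.8994]
 [ 0.009  -0.9023  0.4309]]
top (340, 210, 366, 240) thr 214.0 ctr [ 538.4 -340.2] size [44.  45.2] ang 5.6
top (340, 210, 366, 240) thr 205.0 ctr [ 538.4 -340.6] size [46.1 46.7] ang 4.5
top (340, 210, 366, 240) thr 215.0 ctr [ 538.4 -340.2] size [43.9 45.2] ang 5.6
top (340, 210, 366, 240) thr 222.0 ctr [ 538.3 -339.7] size [42.8 43.5] ang 5.3
```

View pics/f5.png

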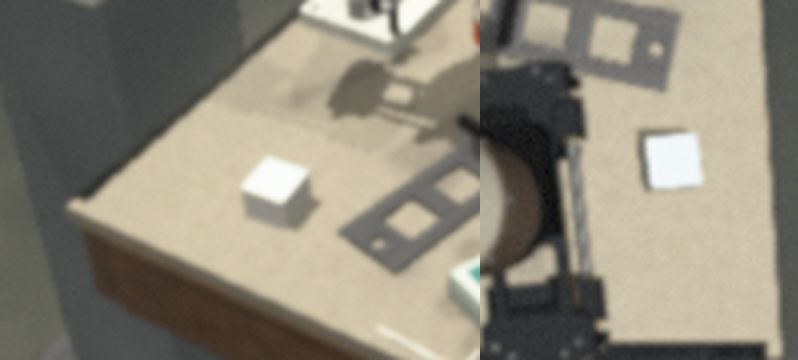

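The last cap also stands closed face up now, at combined-image (673,161). I'll pick it up.

```bash
python3 - <<'E'
from h import *
Q=Rd(185.5)
plan([((.5384,-.3402,.12),Q,9,.075)])
E
```

```text
[[[-0.0056,0.0171,0.0067],[-2.9,-0.1,0.1],0.075],[[-0.0055,0.0168,0.0075],[-2.8,-0.2,0.0],0.075],[[-0.0055,0.0164,0.0084],[-2.9,-0.1,0.1],0.075],[[-0.0054,0.016,0.0092],[-2.8,-0.2,0.1],0.075],[[-0.0054,0.0155,0.0099],[-2.9,-0.1,0.1],0.075],[[-0.0054,0.015,0.0108],[-2.8,-0.2,0.1],0.075],[[-0.0053,0.0145,0.0115],[-2.9,-0.1,0.0],0.075],[[-0.0052,0.0138,0.0122],[-2.8,-0.2,0.1],0.075],[[-0.0052,0.0133,0.0129],[-2.9,-0.1,0.1],0.075]]
end [ 0.5384 -0.3402  0.12  ]
```

Call:
jog_arm(
  series=[
    [[-0.0056,0.017,0.0067],[-2.9,-0.1,0.1],0.075],
    [[-0.0055,0.017,0.0075],[-2.8,-0.2,0],0.075],
    [[-0.0055,0.0164,0.0084],[-2.9,-0.1,0.1],0.075],
    [[-0.0055,0.016,0.0092],[-2.8,-0.2,0.1],0.075],
    [[-0.0054,0.0155,0.01],[-2.9,-0.1,0.1],0.075],
    [[-0.0054,0.015,0.0108],[-2.8,-0.2,0.1],0.075],
    [[-0.0053,0.0145,0.0115],[-2.9,-0.1,0],0.075],
    [[-0.0052,0.014,0.0122],[-2.8,-0.2,0.1],0.075],
    [[-0.0052,0.0133,0.013],[-2.9,-0.1,0.1],0.075],
    [[0,0,0],[0,0,0],0.075],
  ],
)

```text
time_s: 39.7
tcp_pos: [0.5347, -0.3419, 0.1137]
ee_rot: [[-0.995, -0.014, 0.095], [-0.095, -0.002, -0.996], [0.014, -1.0, 0.001]]
wrist_force: [-0.4, 0.6, 0.2]
gripper_width: 0.86
```

```bash
python3 - <<'E'
from h import *
st();plan([((.5384,-.3402,.018),Rd(185.5),4,.075)])
E
```

```text
t 39.7 tcp [ 0.5347 -0.3419  0.1137] F [-0.4381  0.6247  0.1523] g 0.8601416726709201 j [-17.8237  28.4156  -5.9952   0.4455 -56.3063  23.0055]
[[-0.9954 -0.0139  0.0947]
 [-0.0946 -0.0023 -0.9955]
 [ 0.014  -0.9999  0.001 ]]
[[[-0.0013,0.0239,-0.0003],[0.0,0.0,0.2],0.075],[[-0.0012,0.0239,-0.0004],[0.0,0.0,0.2],0.075],[[-0.0011,0.0239,-0.0003],[0.0,-0.1,0.2],0.075],[[-0.0011,0.0239,-0.0004],[-0.1,0.0,0.2],0.075]]
end [ 0.5384 -0.3402  0.018 ]
```

Call:
jog_arm(
  series=[
    [[-0.0012,0.024,-0.0004],[0,0,0.2],0.075],
    [[-0.0012,0.024,-0.0004],[0,0,0.2],0.075],
    [[-0.0012,0.024,-0.0004],[0,0,0.2],0.075],
    [[-0.0012,0.024,-0.0004],[0,0,0.2],0.075],
    [[0,0,0],[0,0,0],0.075],
    [[0,0,0],[0,0,0],0.03],
    [[0,0,0],[0,0,0],0.03],
    [[0,0,0],[0,0,0],0.03],
    [[0,0,0],[0,0,0],0.03],
  ],
)

```text
time_s: 40.83
tcp_pos: [0.5408, -0.3389, 0.0211]
ee_rot: [[-0.995, 0.007, 0.098], [-0.098, -0.001, -0.995], [-0.007, -1.0, 0.002]]
wrist_force: [-1.2, 1.2, 3.8]
gripper_width: 0.507
```

```bash
python3 - <<'E'
from h import *
s=st();p=s["tcp_pos"]
Q=Rd(179.2);t=(.4532,.0840+(p[1]+.3402));print(t)
plan([((p[0],p[1],.13),None,2,.03),((.46,-.12,.14),Q,6,.03),((*t,.14),Q,5,.03),((*t,.05),Q,3,.03)])
E
```

```text
t 40.825 tcp [ 0.5408 -0.3389  0.0211] F [-1.1549  1.1759  3.7943] g 0.5071032869319998 j [-17.5894  34.3499 -10.849   -0.0493 -44.4101  23.2314]
[[-0.9952  0.0067  0.0977]
 [-0.0977 -0.0015 -0.9952]
 [-0.0065 -1.      0.0021]]
(0.4532, np.float64(0.08530527644028567))
[[[-0.0004,-0.0544,0.0001],[0.0,0.0,0.0],0.03],[[-0.0003,-0.0545,0.0001],[0.0,0.0,0.0],0.03],[[0.0098,-0.0018,-0.0376],[0.0,1.1,-0.1],0.03],[[0.0106,-0.0018,-0.0374],[0.0,1.0,0.0],0.03],[[0.0112,-0.0018,-0.0373],[-0.1,1.1,-0.1],0.03],[[0.0119,-0.0017,-0.037],[0.0,1.1,-0.1],0.03],[[0.0126,-0.0017,-0.0367],[0.0,1.0,0.0],0.03],[[0.0133,-0.0016,-0.0366],[0.0,1.1,-0.1],0.03],[[0.0019,0.0,-0.041],[0.0,0.0,0.0],0.03],[[0.002,0.0,-0.0411],[0.0,0.0,0.0],0.03]]
[[[0.0019,0.0,-0.041],[0.0,0.0,0.0],0.03],[[0.0019,0.0,-0.0411],[0.0,0.0,0.0],0.03],[[0.002,0.0,-0.041],[0.0,0.0,0.0],0.03],[[0.0,0.03,0.0],[0.0,0.0,0.0],0.03],[[-0.0001,0.03,0.0],[0.0,0.0,0.0],0.03],[[0.0,0.03,0.0],[0.0,0.0,0.0],0.03]]
end [0.4532 0.0853 0.05  ]
```

Call:
jog_arm(
  series=[
    [[-0.0004,-0.0545,0],[0,0,0],0.03],
    [[-0.0004,-0.0545,0],[0,0,0],0.03],
    [[0.01,-0.002,-0.0375],[0,1.1,0],0.03],
    [[0.0106,-0.002,-0.0375],[0,1,0],0.03],
    [[0.0112,-0.002,-0.0373],[0,1.1,0],0.03],
    [[0.012,-0.0015,-0.037],[0,1.1,0],0.03],
    [[0.0126,-0.0015,-0.0367],[0,1,0],0.03],
    [[0.0133,-0.0015,-0.0366],[0,1.1,0],0.03],
    [[0.002,0,-0.041],[0,0,0],0.03],
    [[0.002,0,-0.041],[0,0,0],0.03],
  ],
)

```text
time_s: 42.08
tcp_pos: [0.4566, -0.0366, 0.1396]
ee_rot: [[-1.0, 0.007, -0.014], [0.014, -0.001, -1.0], [-0.007, -1.0, 0.001]]
wrist_force: [0.6, 0.3, -1.0]
gripper_width: 0.505
```

Call:
jog_arm(
  series=[
    [[0.002,0,-0.041],[0,0,0],0.03],
    [[0.002,0,-0.041],[0,0,0],0.03],
    [[0.002,0,-0.041],[0,0,0],0.03],
    [[0,0.03,0],[0,0,0],0.03],
    [[0,0.03,0],[0,0,0],0.03],
    [[0,0.025,0],[0,0,0],0.03],
    [[0,0,0],[0,0,0],0.03],
  ],
)

```text
time_s: 42.95
tcp_pos: [0.4518, 0.0845, 0.0527]
ee_rot: [[-1.0, 0.002, -0.014], [0.014, -0.003, -1.0], [-0.003, -1.0, 0.003]]
wrist_force: [0.1, -0.3, 0.1]
gripper_width: 0.502
```

```bash
python3 - <<'E'
from h import *
s=st();plan([((.4532,.0848,.045),Rd(179.2),2,.03),((.4532,.0848,.034),Rd(179.2),4,.03)])
E
```

```text
t 42.95 tcp [0.4518 0.0845 0.0527] F [ 0.0864 -0.3229  0.0633] g 0.5017924635820844 j [ 31.1115  18.3283 -35.0063   0.4    -36.645  -32.2335]
[[-0.9999  0.0025 -0.014 ]
 [ 0.014  -0.0034 -0.9999]
 [-0.0025 -1.      0.0033]]
[[[-0.0007,0.0039,-0.0001],[-0.1,0.0,-0.1],0.03],[[-0.0007,0.0038,-0.0002],[-0.1,0.0,0.0],0.03],[[0.0,0.0028,0.0],[0.0,0.0,0.0],0.03],[[0.0,0.0027,0.0],[0.0,0.0,0.0],0.03],[[0.0,0.0028,0.0],[0.0,0.0,0.0],0.03],[[0.0,0.0027,0.0],[0.0,0.0,0.0],0.03]]
end [0.4532 0.0848 0.034 ]
```

Call:
jog_arm(
  series=[
    [[-0.0007,0.004,0],[-0.1,0,0],0.03],
    [[-0.0007,0.004,0],[-0.1,0,0],0.03],
    [[0,0.003,0],[0,0,0],0.03],
    [[0,0.003,0],[0,0,0],0.03],
    [[0,0.003,0],[0,0,0],0.03],
    [[0,0.002,0],[0,0,0],0.03],
    [[0,0,0],[0,0,0],0.03],
  ],
)

```text
time_s: 43.82
tcp_pos: [0.4545, 0.0852, 0.0348]
ee_rot: [[-1.0, 0.006, -0.014], [0.014, 0.002, -1.0], [-0.006, -1.0, -0.002]]
wrist_force: [0.0, -0.8, -0.2]
gripper_width: 0.5
```

Call:
jog_arm(
  series=[
    [[0,0.003,0],[0,0,0],0.03],
    [[0,0.0015,0],[0,0,0],0.03],
    [[0,0,0],[0,0,0],0.03],
  ],
)

```text
time_s: 44.2
tcp_pos: [0.4546, 0.0854, 0.0311]
ee_rot: [[-1.0, 0.006, -0.013], [0.013, 0.002, -1.0], [-0.006, -1.0, -0.002]]
wrist_force: [-1.7, 0.8, 5.3]
gripper_width: 0.504
```

Call:
jog_arm(
  series=[
    [[0,0,0],[0,0,0],0.07],
    [[0,0,0],[0,0,0],0.07],
    [[0,0,0],[0,0,0],0.07],
    [[0,-0.05,0],[0,0,0],0.07],
    [[0,-0.06,0],[0,0,0],0.07],
    [[0,-0.04,0.05],[0,0,0],0.07],
    [[0,-0.01,0.06],[0,0,0],0.07],
    [[0,0,0.06],[0,0,0],0.07],
    [[0,0,0.06],[0,0,0],0.07],
    [[0,0,0.06],[0,0,0],0.07],
  ],
)

```text
time_s: 45.45
tcp_pos: [0.4494, -0.2057, 0.189]
ee_rot: [[-1.0, 0.007, -0.013], [0.014, 0.002, -1.0], [-0.007, -1.0, -0.002]]
wrist_force: [0.7, 0.9, -0.4]
gripper_width: 0.803
```

```bash
python3 - <<'E'
from h import *
s=st();a=snap("side","side8.png");b=snap("top","top11.png")
u,v=map(int,proj("side",[[.453,.02,.03]])[0])
cv2.imwrite("pics/f6.png",np.hstack([cv2.resize(a[v-50:v+40,u-60:u+60],(480,360),interpolation=cv2.INTER_CUBIC),cv2.resize(b[140:270,248:363],(318,360),interpolation=cv2.INTER_CUBIC)]))
E
```

```text
t 45.45 tcp [ 0.4494 -0.2057  0.189 ] F [ 0.7283  0.8878 -0.4123] g 0.8030569329575661 j [ -5.8472  10.8241 -20.544   -0.1993 -58.2476   5.1781]
[[-0.9999  0.007  -0.0135]
 [ 0.0135  0.0023 -0.9999]
 [-0.0069 -1.     -0.0024]]
```

View pics/f6.png

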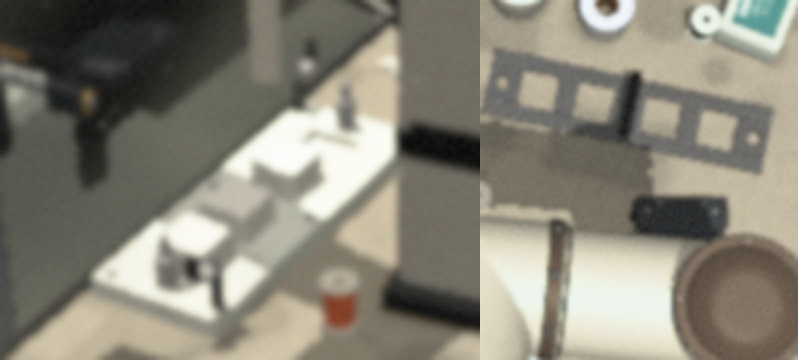

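All three caps sit level in pockets 2, 3 and 4. The mask has been knocked: its holes are now at combined-image (502,84) and (754,138). I'll measure it again.

```bash
python3 - <<'E'
from h import *
b=cv2.imread("pics/top11.png");x0,y0,x1,y1=246,148,366,206
g=cv2.resize(cv2.cvtColor(b,cv2.COLOR_BGR2GRAY)[y0:y1,x0:x1],None,fx=4,fy=4,interpolation=cv2.INTER_CUBIC)
m=(g<125).astype(np.uint8)*255
cs,h=cv2.findContours(m,cv2.RETR_CCOMP,cv2.CHAIN_APPROX_NONE)
pts=[]
for c,hh in zip(cs,h[0]):
    A=cv2.contourArea(c)
    if hh[3]>=0 and A>15:
        M=cv2.moments(c);uv=((M["m10"]/M["m00"]+.5)/4-.5+x0,(M["m01"]/M["m00"]+.5)/4-.5+y0);w=onz("top",uv,.004);print(A,uv,w)
hd=(g<55).astype(np.uint8)*255
for c in cv2.findContours(hd,cv2.RETR_EXTERNAL,cv2.CHAIN_APPROX_NONE)[0]:
    if cv2.contourArea(c)>300:
        P=np.array([onz("top",((p[0][0]+.5)/4-.5+x0,(p[0][1]+.5)/4-.5+y0),.043)[:2]*1000 for p in c],np.float32);print("handle",cv2.minAreaRect(P))
E
```

```text
346.0 (346.1448699421965, 189.7503612716763) [ 0.6402 -0.3343  0.004 ]
849.0 (264.2055359246172, 184.9330094228504) [ 0.6576 -0.0973  0.004 ]
3183.0 (332.9100036653052, 186.60443501937374) [ 0.65   -0.2964  0.004 ]
3035.5 (312.73159968154613, 181.92849201120077) [ 0.6646 -0.2384  0.004 ]
2994.0 (288.5610526608773, 176.40244377644177) [ 0.6819 -0.1687  0.004 ]
300.0 (255.61958333333334, 169.605) [ 0.7035 -0.073   0.004 ]
3110.0 (268.52686227224007, 172.52984994640943) [ 0.6942 -0.1105  0.004 ]
handle ((669.038330078125, -201.0251922607422), (12.076387405395508, 67.0266342163086), 76.31432342529297)
```

```bash
python3 - <<'E'
from h import *
q=lambda u,v:(150+u/3.333,150+v/3.333)
for z in (.3,.35,.4,.45,.5,.55): print(z,"cap",onz("top",q(578,235),z)[:2],"tubeL",onz("top",q(163,235),z)[:2],"edges",onz("top",q(330,155),z)[0],onz("top",q(330,312),z)[0],"forearm",onz("top",q(200,330),z)[1],onz("top",q(340,330),z)[1])
b=cv2.imread("pics/top0.png")
cv2.imwrite("pics/cab.png",cv2.resize(b[60:240,180:280],(400,720)))
# cabinet top-right front corner at z=.69 and base edge points (800x600 coords)
for uv,z in [((332,208),.69),((368,318),0),((346,100),0)]: print(uv,onz("top",np.array(uv)/1.5625,z))
E
```

```text
0.3 cap [ 0.5204 -0.2193] tubeL [0.5239 0.0533] edges 0.5757355856472516 0.4720742535930556 forearm 0.028734608185417593 -0.062365734852218475
0.35 cap [ 0.5151 -0.2116] tubeL [0.5184 0.0469] edges 0.56756458004518 0.46930233472931765 forearm 0.023555512787225952 -0.06279996884254206
0.4 cap [ 0.5098 -0.2039] tubeL [0.5129 0.0404] edges 0.5593935744431083 0.4665304158655797 forearm 0.01837641738903431 -0.06323420283286565
0.45 cap [ 0.5045 -0.1961] tubeL [0.5075 0.034 ] edges 0.5512225688410367 0.46375849700184174 forearm 0.013197321990842684 -0.06366843682318923
0.5 cap [ 0.4992 -0.1884] tubeL [0.502  0.0275] edges 0.543051563238965 0.4609865781381038 forearm 0.008018226592651029 -0.06410267081351283
0.55 cap [ 0.4939 -0.1806] tubeL [0.4965 0.021 ] edges 0.5348805576368934 0.4582146592743658 forearm 0.002839131194459374 -0.0645369048038364
(332, 208) [ 0.599  -0.0144  0.69  ]
(368, 318) [ 0.6047 -0.0136  0.    ]
(346, 100) [1.0359 0.0271 0.    ]
```

Gripping the handle here with the tool straight down would put the wrist into the cabinet corner. I'll lean the tool, straddle the handle and slide the mask about 55 mm to the right first.

```bash
python3 - <<'E'
from h import *
th=np.radians(-13.6);mx=np.array([np.cos(th),np.sin(th),0]);my=np.array([-np.sin(th),np.cos(th),0])
a=my*np.cos(np.radians(70))+np.array([0,0,-np.sin(np.radians(70))])
Q=Rt(a,-my);print(Q)
T=np.array([.6728,-.1977,.022])
plan([((.60,-.27,.17),Q,9,.036),(T+[0,0,.08],Q,3,.036),(T+[0,0,.03],Q,2,.036)])
E
```

```text
[[-0.221   0.0804  0.972 ]
 [-0.9133  0.3324 -0.2351]
 [-0.342  -0.9397  0.    ]]
[[[-0.0169,0.0021,0.0065],[-1.5,-8.5,1.8],0.036],[[-0.0157,0.0025,0.009],[-1.5,-8.6,1.9],0.036],[[-0.0141,0.0026,0.0113],[-1.6,-8.5,1.8],0.036],[[-0.0122,0.0027,0.0133],[-1.5,-8.5,1.8],0.036],[[-0.01,0.0028,0.015],[-1.5,-8.5,1.9],0.036],[[-0.0075,0.0025,0.0164],[-1.5,-8.6,1.8],0.036],[[-0.005,0.0024,0.0175],[-1.5,-8.5,1.8],0.036],[[-0.0022,0.002,0.018],[-1.5,-8.5,1.9],0.036],[[0.0005,0.0015,0.0181],[-1.6,-8.5,1.8],0.036],[[-0.0196,0.0313,0.0179],[0.0,0.0,0.0],0.036]]
[[[-0.0197,0.0312,0.018],[0.0,0.0,0.0],0.036],[[-0.0196,0.0313,0.0179],[0.0,0.0,0.0],0.036],[[0.0086,0.0235,0.0],[0.0,0.0,0.0],0.036],[[0.0085,0.0234,0.0001],[0.0,0.0,0.0],0.036]]
end [ 0.6728 -0.1977  0.052 ]
```

Call:
jog_arm(
  series=[
    [[-0.017,0.002,0.0065],[-1.5,-8.5,1.8],0.036],
    [[-0.0157,0.0025,0.009],[-1.5,-8.6,1.9],0.036],
    [[-0.014,0.0026,0.0113],[-1.6,-8.5,1.8],0.036],
    [[-0.012,0.0027,0.0133],[-1.5,-8.5,1.8],0.036],
    [[-0.01,0.0028,0.015],[-1.5,-8.5,1.9],0.036],
    [[-0.0075,0.0025,0.0164],[-1.5,-8.6,1.8],0.036],
    [[-0.005,0.0024,0.0175],[-1.5,-8.5,1.8],0.036],
    [[-0.0022,0.002,0.018],[-1.5,-8.5,1.9],0.036],
    [[0.0005,0.0015,0.018],[-1.6,-8.5,1.8],0.036],
    [[0,0,0],[0,0,0],0.036],
  ],
)

```text
time_s: 46.8
tcp_pos: [0.6016, -0.2645, 0.1689]
ee_rot: [[-0.217, 0.076, 0.973], [-0.914, 0.335, -0.23], [-0.343, -0.939, -0.003]]
wrist_force: [0.2, -0.9, -0.3]
gripper_width: 0.414
```

```bash
python3 - <<'E'
from h import *
st();th=np.radians(-13.6);my=np.array([-np.sin(th),np.cos(th),0])
a=my*np.cos(np.radians(70))+np.array([0,0,-np.sin(np.radians(70))])
Q=Rt(a,-my);T=np.array([.6728,-.1977,.022])
e=plan([(T+[0,0,.06],Q,4,.036),(T,Q,4,.036)])
plan([(T-my*.067,Q,6,.036)],e)
E
```

```text
t 46.8 tcp [ 0.6016 -0.2645  0.1689] F [ 0.1904 -0.8702 -0.3028] g 0.4138542546000456 j [-19.7979  30.5984  11.6871 -20.6879 -74.6176 102.6616]
[[-0.2165  0.0764  0.9733]
 [-0.914   0.3345 -0.2296]
 [-0.3431 -0.9393 -0.0026]]
[[[-0.0117,0.0273,0.0136],[0.1,0.1,0.0],0.036],[[-0.0117,0.0274,0.0134],[0.0,0.0,0.0],0.036],[[-0.0116,0.0274,0.0135],[0.1,0.1,0.0],0.036],[[-0.0118,0.0274,0.0135],[0.1,0.1,-0.1],0.036],[[0.0051,0.0141,0.0],[0.0,0.0,0.0],0.036],[[0.0052,0.0141,0.0],[0.0,0.0,0.0],0.036],[[0.0051,0.0141,-0.0001],[0.0,0.0,0.0],0.036],[[0.0051,0.0141,0.0],[0.0,0.0,0.0],0.036]]
end [ 0.6728 -0.1977  0.022 ]
[[[0.0105,-0.0038,0.0],[0.0,0.0,0.0],0.036],[[0.0105,-0.0038,0.0],[0.0,0.0,0.0],0.036],[[0.0105,-0.0039,0.0],[0.0,0.0,0.0],0.036],[[0.0105,-0.0038,0.0001],[0.0,0.0,0.0],0.036],[[0.0105,-0.0038,0.0],[0.0,0.0,0.0],0.036],[[0.0105,-0.0038,0.0],[0.0,0.0,0.0],0.036]]
end [ 0.6571 -0.2628  0.022 ]
```

Call:
jog_arm(
  series=[
    [[-0.0117,0.0273,0.0135],[0,0,0],0.036],
    [[-0.0117,0.0273,0.0135],[0,0,0],0.036],
    [[-0.0117,0.0273,0.0135],[0,0,0],0.036],
    [[-0.0117,0.0273,0.0135],[0,0,0],0.036],
    [[0.005,0.014,0],[0,0,0],0.036],
    [[0.005,0.014,0],[0,0,0],0.036],
    [[0.005,0.014,0],[0,0,0],0.036],
    [[0.005,0.014,0],[0,0,0],0.036],
    [[0,0,0],[0,0,0],0.036],
  ],
)

```text
time_s: 47.92
tcp_pos: [0.6711, -0.1973, 0.0229]
ee_rot: [[-0.216, 0.076, 0.973], [-0.914, 0.335, -0.229], [-0.343, -0.939, -0.003]]
wrist_force: [0.1, -0.3, -0.5]
gripper_width: 0.413
```

Call:
jog_arm(
  series=[
    [[0.0105,-0.0038,0],[0,0,0],0.036],
    [[0.0105,-0.0038,0],[0,0,0],0.036],
    [[0.0105,-0.0038,0],[0,0,0],0.036],
    [[0.0105,-0.0038,0],[0,0,0],0.036],
    [[0.0105,-0.0038,0],[0,0,0],0.036],
    [[0.0105,-0.0038,0],[0,0,0],0.036],
    [[0,0,0],[0,0,0],0.036],
  ],
)

```text
time_s: 48.8
tcp_pos: [0.6569, -0.2639, 0.0248]
ee_rot: [[-0.215, 0.079, 0.973], [-0.915, 0.332, -0.229], [-0.342, -0.94, 0.001]]
wrist_force: [0.4, 0.6, 1.4]
gripper_width: 0.42
```

Call:
jog_arm(
  series=[
    [[-0.008,0.003,0],[0,0,0],0.05],
    [[0.005,-0.03,0],[0,0,0],0.05],
    [[0.01,-0.05,0],[0,0,0],0.05],
    [[0.01,-0.05,-0.04],[0,0,0],0.05],
    [[0,0,-0.06],[0,0,0],0.05],
    [[0,0,-0.06],[0,0,0],0.05],
    [[0,0,-0.03],[0,0,0],0.05],
  ],
)

```text
time_s: 49.68
tcp_pos: [0.4567, -0.2754, 0.1363]
ee_rot: [[-0.215, 0.077, 0.974], [-0.915, 0.334, -0.229], [-0.342, -0.94, -0.002]]
wrist_force: [0.2, -0.1, 0.9]
gripper_width: 0.574
```

```bash
cat >> h.py <<'E'
def mask(b,box=(246,148,385,215)):
    x0,y0,x1,y1=box
    g=cv2.resize(cv2.cvtColor(b,cv2.COLOR_BGR2GRAY)[y0:y1,x0:x1],None,fx=4,fy=4,interpolation=cv2.INTER_CUBIC)
    cs,h=cv2.findContours((g<125).astype(np.uint8)*255,cv2.RETR_CCOMP,cv2.CHAIN_APPROX_NONE)
    for c,hh in zip(cs,h[0]):
        A=cv2.contourArea(c)
        if hh[3]>=0 and A>100:
            M=cv2.moments(c);print(A,onz("top",((M["m10"]/M["m00"]+.5)/4-.5+x0,(M["m01"]/M["m00"]+.5)/4-.5+y0),.004)[:2]*1000)
    for c in cv2.findContours((g<55).astype(np.uint8)*255,cv2.RETR_EXTERNAL,cv2.CHAIN_APPROX_NONE)[0]:
        if cv2.contourArea(c)>300:
            P=np.array([onz("top",((p[0][0]+.5)/4-.5+x0,(p[0][1]+.5)/4-.5+y0),.043)[:2]*1000 for p in c],np.float32);print("handle",cv2.minAreaRect(P))
E
python3 - <<'E'
from h import *
st();mask(snap("top","top12.png"))
E
```

```text
t 49.675 tcp [ 0.4567 -0.2754  0.1363] F [ 0.1581 -0.1483  0.8575] g 0.5735962052493193 j [-26.0622  22.5361  -6.9528 -21.276  -66.7459 112.3858]
[[-0.2153  0.0766  0.9735]
 [-0.9146  0.3337 -0.2285]
 [-0.3423 -0.9396 -0.0018]]
280.0 [ 689.0344 -125.5285]
873.0 [ 678.7933 -150.7693]
handle ((652.5546264648438, -279.06591796875), (76.15785217285156, 127.21360778808594), 50.02980422973633)
```

```bash
python3 - <<'E'
from h import *
Q=Rd(256.4)
plan([((.6577,-.2561,.10),Q,6,.05),((.6577,-.2561,.05),Q,2,.05)])
E
```

```text
[[[-0.008,0.0093,0.0323],[0.1,0.1,-3.3],0.05],[[-0.0087,0.0088,0.0323],[0.0,0.0,-3.4],0.05],[[-0.0091,0.0084,0.0324],[0.1,0.1,-3.3],0.05],[[-0.0096,0.0078,0.0322],[0.0,0.0,-3.4],0.05],[[-0.0101,0.0072,0.0323],[0.1,0.1,-3.3],0.05],[[-0.0106,0.0068,0.0323],[0.0,0.0,-3.4],0.05],[[0.0,0.025,0.0],[0.0,0.0,0.0],0.05],[[0.0,0.025,0.0],[0.0,0.0,0.0],0.05]]
end [ 0.6577 -0.2561  0.05  ]
```

Call:
jog_arm(
  series=[
    [[-0.008,0.0093,0.0323],[0,0,-3.3],0.05],
    [[-0.0087,0.0088,0.0323],[0,0,-3.4],0.05],
    [[-0.009,0.0084,0.0323],[0,0,-3.3],0.05],
    [[-0.0096,0.0078,0.0323],[0,0,-3.4],0.05],
    [[-0.01,0.0072,0.0323],[0,0,-3.3],0.05],
    [[-0.0106,0.0068,0.0323],[0,0,-3.4],0.05],
    [[0,0.02,0],[0,0,0],0.05],
    [[0,0,0],[0,0,0],0.05],
  ],
)

```text
time_s: 50.72
tcp_pos: [0.6621, -0.2563, 0.0771]
ee_rot: [[-0.227, -0.006, 0.974], [-0.974, -0.0, -0.227], [0.001, -1.0, -0.006]]
wrist_force: [-0.1, -0.5, 0.3]
gripper_width: 0.572
```

```bash
python3 - <<'E'
from h import *
st();b=snap("top","top13.png");a=snap("side","side9.png")
cv2.imwrite("pics/f7.png",np.hstack([cv2.resize(a[190:310,180:340],(480,360),interpolation=cv2.INTER_CUBIC),cv2.resize(b[110:240,248:385],(318,300))[:300].repeat(1,0) if 0 else cv2.resize(b[100:255,248:385],(318,360),interpolation=cv2.INTER_CUBIC)]))
mask(b)
plan([((.6577,-.2561,.018),Rd(256.4),4,.05)])
E
```

```text
t 50.725 tcp [ 0.6621 -0.2563  0.0771] F [-0.1245 -0.4889  0.3181] g 0.5720368246624146 j [ -8.1331  36.9012   4.0399   0.0603 -57.4836  84.9664]
[[-0.2272 -0.0061  0.9738]
 [-0.9738 -0.     -0.2272]
 [ 0.0014 -1.     -0.0059]]
270.5 [ 629.5038 -388.737 ]
1504.0 [ 629.9823 -348.8686]
1683.5 [ 645.4314 -289.5222]
915.0 [ 658.0817 -219.1676]
539.0 [ 690.001 -356.621]
handle ((640.8173217773438, -250.92686462402344), (13.55512809753418, 29.539627075195312), 78.6009292602539)
handle ((684.2739868164062, -271.8539733886719), (135.582275390625, 43.828033447265625), 77.43065643310547)
[[[-0.0001,0.0155,-0.0014],[0.0,0.1,0.0],0.05],[[0.0,0.0156,-0.0015],[0.0,0.1,0.0],0.05],[[-0.0001,0.0155,-0.0014],[0.0,0.1,0.1],0.05],[[0.0,0.0156,-0.0015],[0.0,0.1,0.0],0.05]]
end [ 0.6577 -0.2561  0.018 ]
```

View pics/f7.png

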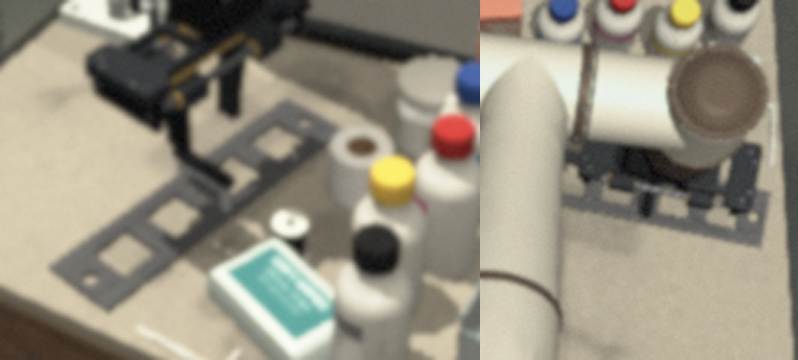

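Both holes now give the mask centre at (659,-257) mm with yaw about -12.7°. The side view shows the fingers over the handle at (205,185).

```bash
python3 - <<'E'
from h import *
plan([((.6593,-.2571,.018),Rd(257.3),4,.05)])
E
```

```text
[[[0.0001,0.0155,-0.001],[0.0,-0.1,0.0],0.05],[[0.0001,0.0156,-0.001],[0.0,-0.1,0.0],0.05],[[0.0001,0.0155,-0.001],[0.0,-0.2,0.1],0.05],[[0.0001,0.0156,-0.001],[0.0,-0.1,0.0],0.05]]
end [ 0.6593 -0.2571  0.018 ]
```

Call:
jog_arm(
  series=[
    [[0,0.0155,-0.001],[0,-0.2,0],0.05],
    [[0,0.0155,-0.001],[0,-0.1,0],0.05],
    [[0,0.0155,-0.001],[0,-0.2,0],0.05],
    [[0,0.0145,-0.001],[0,-0.1,0],0.05],
    [[0,0,0],[0,0,0],0.05],
    [[0,0,0],[0,0,0],0],
    [[0,0,0],[0,0,0],0],
    [[0,0,0],[0,0,0],0],
    [[0,0,0],[0,0,0],0],
    [[0,0,0],[0,0,0],0],
  ],
)

```text
time_s: 52.08
tcp_pos: [0.6596, -0.2568, 0.0195]
ee_rot: [[-0.218, -0.0, 0.976], [-0.976, -0.001, -0.218], [0.001, -1.0, 0.0]]
wrist_force: [-0.4, -0.4, 0.6]
gripper_width: 0.131
```

```bash
python3 - <<'E'
from h import *
s=st();p=s["tcp_pos"]
plan([((p[0],p[1],.12),None,3,0),((.45,-.25,.14),Rd(269.2),7,0)])
E
```

```text
t 52.075 tcp [ 0.6596 -0.2568  0.0195] F [-0.4435 -0.3976  0.5948] g 0.13136183557394512 j [ -8.1956  40.0067   0.643    0.0881 -50.634   85.5441]
[[-0.2181 -0.0001  0.9759]
 [-0.9759 -0.0012 -0.2181]
 [ 0.0012 -1.      0.0001]]
[[[0.0,-0.0335,0.0],[0.0,0.0,0.0],0],[[0.0001,-0.0335,0.0],[0.0,0.0,0.0],0],[[0.0,-0.0335,0.0],[0.0,0.0,0.0],0],[[0.0056,-0.0029,-0.0294],[0.0,-1.7,0.0],0],[[0.0047,-0.0028,-0.0296],[0.0,-1.7,0.0],0],[[0.0038,-0.0029,-0.0297],[0.0,-1.7,0.0],0],[[0.003,-0.0028,-0.0298],[0.0,-1.6,0.0],0],[[0.0021,-0.0029,-0.0299],[0.0,-1.7,0.0],0],[[0.0012,-0.0028,-0.0299],[0.0,-1.7,0.1],0],[[0.0003,-0.0029,-0.03],[0.0,-1.7,0.0],0]]
end [ 0.45 -0.25  0.14]
```

Call:
jog_arm(
  series=[
    [[0,-0.0335,0],[0,0,0],0],
    [[0,-0.0335,0],[0,0,0],0],
    [[0,-0.0335,0],[0,0,0],0],
    [[0.0056,-0.003,-0.0295],[0,-1.7,0],0],
    [[0.0047,-0.003,-0.0295],[0,-1.7,0],0],
    [[0.0038,-0.003,-0.0297],[0,-1.7,0],0],
    [[0.003,-0.003,-0.03],[0,-1.7,0],0],
    [[0.002,-0.003,-0.03],[0,-1.7,0],0],
    [[0.001,-0.003,-0.03],[0,-1.7,0],0],
    [[0,-0.003,-0.03],[0,-1.7,0],0],
  ],
)

```text
time_s: 53.32
tcp_pos: [0.4478, -0.2488, 0.1402]
ee_rot: [[-0.012, -0.002, 1.0], [-1.0, 0.0, -0.012], [-0.0, -1.0, -0.002]]
wrist_force: [0.5, -0.1, -3.3]
gripper_width: 0.138
```

```bash
python3 - <<'E'
from h import *
s=st();z=s["tcp_pos"][2]-.0195;b=snap("top","top14.png")
# mask holes at plate top height
for nm,y in (("hole1",.135),("hole2",-.135)):
    w=s["tcp_pos"]+np.array([0.014*y,y,0]);w[2]=z+.004;u,v=proj("top",[w])[0];print(nm,u,v)
    x0,y0=int(u)-12,int(v)-12
    g=cv2.resize(cv2.cvtColor(b,cv2.COLOR_BGR2GRAY)[y0:y0+25,x0:x0+25],None,fx=12,fy=12,interpolation=cv2.INTER_CUBIC);cv2.imwrite(f"pics/{nm}.png",g)
plan([((.4534,-.10,.14),Rd(269.2),5,0),((.4534,.0465,.14),Rd(269.2),5,0)])
E
python3 -c "
import cv2,numpy as np
b=cv2.imread('pics/top14.png');cv2.imwrite('pics/m14.png',cv2.resize(b[190:300,240:400],(800,550),interpolation=cv2.INTER_CUBIC))"
```

```text
t 53.325 tcp [ 0.4478 -0.2488  0.1402] F [ 0.5032 -0.1462 -3.33  ] g 0.13806787380007382 j [-10.8698  15.7486 -21.9156   0.0237 -52.4433 100.19  ]
[[-0.0116 -0.0019  0.9999]
 [-0.9999  0.     -0.0116]
 [-0.     -1.     -0.0019]]
hole1 272.81076837124016 255.92704291945958
hole2 378.63677244676046 256.1159330905645
[[[-0.0296,0.0001,0.0016],[0.1,0.0,0.0],0],[[-0.0297,0.0001,0.0017],[0.0,0.0,0.0],0],[[-0.0296,0.0001,0.0016],[0.1,0.1,-0.1],0],[[-0.0297,0.0,0.0016],[0.1,0.0,0.0],0],[[-0.0296,0.0,0.0016],[0.1,0.0,0.0],0],[[-0.0293,0.0,-0.0004],[0.0,0.0,0.0],0],[[-0.0293,0.0,-0.0005],[0.0,0.0,0.0],0],[[-0.0293,0.0,-0.0004],[0.0,0.0,0.0],0],[[-0.0293,0.0,-0.0004],[0.0,0.0,0.0],0],[[-0.0293,0.0001,-0.0004],[0.0,0.0,0.0],0]]
end [0.4534 0.0465 0.14  ]
```

View pics/m14.png

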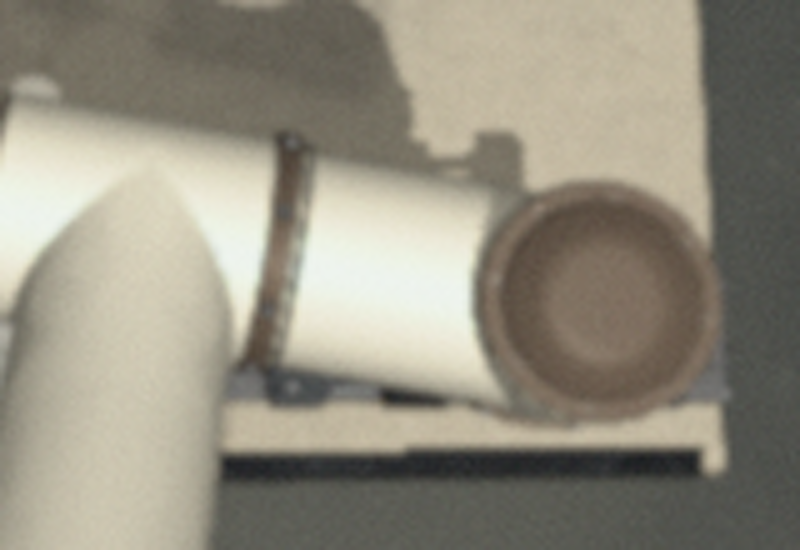

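The arm hides the mask in this view. The grip offset is already known from the hole fix (under 1 mm), so I'll carry on over the jig.

Call:
jog_arm(
  series=[
    [[-0.0297,0,0.001],[0,0,0],0],
    [[-0.0297,0,0.001],[0,0,0],0],
    [[-0.0297,0,0.001],[0,0,0],0],
    [[-0.0297,0,0.001],[0,0,0],0],
    [[-0.0297,0,0],[0,0,0],0],
    [[-0.0297,0,0],[0,0,0],0],
    [[-0.0297,0,0],[0,0,0],0],
    [[-0.0297,0,0],[0,0,0],0],
    [[-0.0297,0,0],[0,0,0],0],
    [[-0.028,0,0],[0,0,0],0],
  ],
)

```text
time_s: 54.62
tcp_pos: [0.4565, 0.047, 0.1401]
ee_rot: [[-0.012, -0.002, 1.0], [-1.0, -0.001, -0.012], [0.001, -1.0, -0.002]]
wrist_force: [-0.2, -0.9, -2.9]
gripper_width: 0.137
```

```bash
python3 - <<'E'
from h import *
s=st();plan([((.4534,.0478,.093),Rd(269.2),3,0)])
E
```

```text
t 54.625 tcp [0.4565 0.047  0.1401] F [-0.2345 -0.9265 -2.889 ] g 0.13716388522474093 j [ 26.2548  10.7957 -28.8251   0.0068 -50.4823  63.0292]
[[-0.0124 -0.0016  0.9999]
 [-0.9999 -0.0009 -0.0124]
 [ 0.0009 -1.     -0.0016]]
[[[-0.0003,0.0157,-0.001],[0.0,0.0,0.0],0],[[-0.0003,0.0157,-0.001],[0.1,0.1,0.0],0],[[-0.0002,0.0157,-0.0011],[0.0,0.0,0.1],0]]
end [0.4534 0.0478 0.093 ]
```

Call:
jog_arm(
  series=[
    [[0,0.0157,-0.001],[0,0,0],0],
    [[0,0.0157,-0.001],[0,0,0],0],
    [[0,0.0157,-0.001],[0,0,0],0],
    [[0,0,0],[0,0,0],0],
  ],
)

```text
time_s: 55.12
tcp_pos: [0.4527, 0.0455, 0.0921]
ee_rot: [[-0.013, -0.004, 1.0], [-1.0, -0.002, -0.013], [0.002, -1.0, -0.004]]
wrist_force: [0.5, -0.0, -2.7]
gripper_width: 0.138
```

Call:
jog_arm(
  series=[
    [[-0.002,0.002,0.0007],[0,0,0],0],
    [[0,0.004,0],[0,0,0],0],
    [[0,0.003,0],[0,0,0],0],
    [[0,0.003,0],[0,0,0],0],
    [[0,0,0],[0,0,0],0],
  ],
)

```text
time_s: 55.75
tcp_pos: [0.4547, 0.0479, 0.0812]
ee_rot: [[-0.012, -0.001, 1.0], [-1.0, -0.001, -0.012], [0.001, -1.0, -0.001]]
wrist_force: [-0.5, -0.1, -2.6]
gripper_width: 0.136
```

Call:
jog_arm(
  series=[
    [[0,0.004,0],[0,0,0],0],
    [[0,0.004,-0.0005],[0,0,0],0],
    [[0,0.003,0],[0,0,0],0],
    [[0,0.002,0],[0,0,0],0],
    [[0,0,0],[0,0,0],0],
  ],
)

```text
time_s: 56.38
tcp_pos: [0.4542, 0.0479, 0.0681]
ee_rot: [[-0.012, -0.001, 1.0], [-1.0, -0.001, -0.012], [0.001, -1.0, -0.001]]
wrist_force: [-0.3, -0.3, -3.8]
gripper_width: 0.137
```

Call:
jog_arm(
  series=[
    [[0,0.002,0],[0,0,0],0],
    [[0,0.001,0],[0,0,0],0],
    [[0,0,0],[0,0,0],0],
  ],
)

```text
time_s: 56.75
tcp_pos: [0.4544, 0.048, 0.0659]
ee_rot: [[-0.012, -0.0, 1.0], [-1.0, -0.001, -0.012], [0.001, -1.0, -0.0]]
wrist_force: [-2.9, 1.0, 3.5]
gripper_width: 0.137
```

The mask is down at the expected height (0.066). I'll release it and go to the front latch.

```bash
python3 - <<'E'
from h import *
s=st();p=s["tcp_pos"]
Q=Rd(315)
plan([(p,None,3,.03),((p[0],p[1],.15),None,2,.03),((.4077,.215,.15),Q,5,.024)])
E
```

```text
t 56.75 tcp [0.4544 0.048  0.0659] F [-2.9267  1.0055  3.4566] g 0.13662201426399403 j [ 26.5319  16.8768 -34.37     0.0663 -38.7883  62.733 ]
[[-0.0119 -0.0002  0.9999]
 [-0.9999 -0.0009 -0.0119]
 [ 0.0009 -1.     -0.0002]]
[[[0.0,0.0,0.0],[0.0,0.0,0.0],0.03],[[0.0,0.0,0.0],[0.0,0.0,0.0],0.03],[[0.0,0.0,0.0],[0.0,0.0,0.0],0.03],[[0.0,-0.0421,0.0],[0.0,0.0,0.0],0.03],[[0.0001,-0.042,0.0],[0.0,0.0,0.0],0.03],[[-0.0333,0.0,-0.0097],[0.0,-9.1,0.0],0.024],[[-0.0344,-0.0001,-0.0044],[0.0,-9.2,0.0],0.024],[[-0.0347,0.0,0.0012],[0.0,-9.1,0.0],0.024],[[-0.034,0.0,0.0067],[0.0,-9.1,0.0],0.024],[[-0.0326,-0.0001,0.0119],[0.0,-9.2,0.0],0.024]]
end [0.4076 0.215  0.15  ]
```

Call:
jog_arm(
  series=[
    [[0,0,0],[0,0,0],0.03],
    [[0,0,0],[0,0,0],0.03],
    [[0,0,0],[0,0,0],0.03],
    [[0,-0.042,0],[0,0,0],0.03],
    [[0,-0.042,0],[0,0,0],0.03],
    [[-0.0333,0,-0.0097],[0,-9.1,0],0.024],
    [[-0.0344,0,-0.0044],[0,-9.2,0],0.024],
    [[-0.0347,0,0.0012],[0,-9.1,0],0.024],
    [[-0.034,0,0.0067],[0,-9.1,0],0.024],
    [[-0.0326,0,0.012],[0,-9.2,0],0.024],
  ],
)

```text
time_s: 58.0
tcp_pos: [0.4075, 0.2163, 0.1494]
ee_rot: [[0.711, 0.0, 0.703], [-0.703, -0.001, 0.711], [0.001, -1.0, -0.0]]
wrist_force: [0.0, -0.4, -0.8]
gripper_width: 0.273
```

```bash
python3 - <<'E'
from h import *
s=st();b=snap("top","top15.png");snap("side","side10.png")
Q=Rd(315)
e=plan([((.4077,.215,.10),Q,2,.024),((.4077,.215,.068),Q,3,.024)])
plan([((.439,.1845,.068),Q,7,.024)],e)
E
```

```text
t 58.0 tcp [0.4075 0.2163 0.1494] F [ 0.0457 -0.3546 -0.7754] g 0.2730411247129157 j [ 48.2404  10.3109 -27.8507   0.0378 -51.8568  87.0513]
[[ 0.711   0.0002  0.7032]
 [-0.7032 -0.0006  0.711 ]
 [ 0.0005 -1.     -0.0003]]
[[[0.0009,0.0247,-0.001],[0.0,0.2,0.0],0.024],[[0.0009,0.0248,-0.0009],[0.0,0.1,0.0],0.024],[[0.0,0.0107,0.0],[0.0,0.0,0.0],0.024],[[0.0,0.0106,0.0],[0.0,0.0,0.0],0.024],[[0.0,0.0107,-0.0001],[0.0,0.0,0.0],0.024]]
end [0.4077 0.215  0.068 ]
[[[0.0062,0.0,0.0001],[0.0,0.0,0.0],0.024],[[0.0063,0.0,0.0001],[0.0,0.0,0.0],0.024],[[0.0062,0.0,0.0001],[0.0,0.0,0.0],0.024],[[0.0063,0.0,0.0],[0.0,0.0,0.0],0.024],[[0.0062,0.0,0.0001],[0.0,0.0,0.0],0.024],[[0.0063,0.0,0.0001],[0.0,0.0,0.0],0.024],[[0.0062,0.0,0.0001],[0.0,0.0,0.0],0.024]]
end [0.439  0.1845 0.068 ]
```

Call:
jog_arm(
  series=[
    [[0.001,0.0247,-0.001],[0,0.2,0],0.024],
    [[0.001,0.0247,-0.001],[0,0.1,0],0.024],
    [[0,0.0107,0],[0,0,0],0.024],
    [[0,0.0107,0],[0,0,0],0.024],
    [[0,0.0107,0],[0,0,0],0.024],
    [[0,0,0],[0,0,0],0.024],
  ],
)

```text
time_s: 58.85
tcp_pos: [0.4075, 0.2119, 0.0672]
ee_rot: [[0.703, -0.001, 0.711], [-0.711, -0.002, 0.703], [0.0, -1.0, -0.002]]
wrist_force: [0.7, -0.3, 0.2]
gripper_width: 0.274
```

Call:
jog_arm(
  series=[
    [[0.0062,0,0],[0,0,0],0.024],
    [[0.0062,0,0],[0,0,0],0.024],
    [[0.0062,0,0],[0,0,0],0.024],
    [[0.0062,0,0],[0,0,0],0.024],
    [[0.0062,0,0],[0,0,0],0.024],
    [[0,0,0],[0,0,0],0.024],
  ],
)

```text
time_s: 59.6
tcp_pos: [0.4293, 0.189, 0.0677]
ee_rot: [[0.703, -0.002, 0.711], [-0.711, -0.002, 0.703], [0.001, -1.0, -0.003]]
wrist_force: [-0.2, -0.1, -0.1]
gripper_width: 0.277
```

Call:
jog_arm(
  series=[
    [[0.004,0,0.002],[0,0,0],0.024],
    [[0.004,0,0.0015],[0,0,0],0.024],
    [[0.002,0,0],[0,0,0],0.024],
    [[0,0,0],[0,0,0],0.024],
  ],
)

```text
time_s: 60.1
tcp_pos: [0.4354, 0.185, 0.0666]
ee_rot: [[0.702, -0.008, 0.712], [-0.712, -0.003, 0.702], [-0.004, -1.0, -0.007]]
wrist_force: [-12.9, 6.6, 4.4]
gripper_width: 0.281
```

```bash
python3 - <<'E'
from h import *
s=st();p=s["tcp_pos"];Q=Rd(315)
plan([(p+[-.004,.004,0],None,1,.024),(p+[-.004,.004,.08],None,2,.024),((.496,-.1195,.14),Q,7,.024)])
E
```

```text
t 60.1 tcp [0.4354 0.185  0.0666] F [-12.8769   6.6327   4.3886] g 0.2807908559719546 j [ 42.629   18.318  -31.7119  -0.2934 -40.3904  92.1815]
[[ 0.702  -0.0076  0.7122]
 [-0.7122 -0.0025  0.702 ]
 [-0.0036 -1.     -0.0072]]
[[[-0.0057,0.0,0.0],[0.0,0.0,0.0],0.024],[[-0.0001,-0.04,-0.0003],[0.0,0.0,0.0],0.024],[[-0.0001,-0.04,-0.0003],[0.0,0.0,0.0],0.024],[[0.0379,0.001,-0.0244],[0.1,-0.1,0.0],0.024],[[0.0378,0.0009,-0.0244],[0.0,0.0,-0.1],0.024],[[0.0378,0.0011,-0.0244],[0.1,-0.1,0.0],0.024],[[0.0378,0.0009,-0.0245],[0.0,0.0,0.0],0.024],[[0.0377,0.001,-0.0245],[0.1,-0.1,0.0],0.024],[[0.0378,0.0009,-0.0246],[0.1,-0.1,-0.1],0.024],[[0.0377,0.001,-0.0246],[0.0,0.0,0.0],0.024]]
end [ 0.496  -0.1195  0.14  ]
```

Call:
jog_arm(
  series=[
    [[-0.0057,0,0],[0,0,0],0.024],
    [[0,-0.04,0],[0,0,0],0.024],
    [[0,-0.04,0],[0,0,0],0.024],
    [[0.038,0.001,-0.0245],[0,0,0],0.024],
    [[0.038,0.001,-0.0245],[0,0,0],0.024],
    [[0.038,0.001,-0.0245],[0,0,0],0.024],
    [[0.038,0.001,-0.0245],[0,0,0],0.024],
    [[0.038,0.001,-0.0245],[0,0,0],0.024],
    [[0.038,0.001,-0.0245],[0,0,0],0.024],
    [[0.0375,0.001,-0.0245],[0,0,0],0.024],
  ],
)

```text
time_s: 61.35
tcp_pos: [0.5008, -0.1217, 0.1413]
ee_rot: [[0.704, 0.001, 0.711], [-0.711, -0.002, 0.704], [0.002, -1.0, -0.0]]
wrist_force: [1.1, 1.2, -0.6]
gripper_width: 0.275
```

```bash
python3 - <<'E'
from h import *
s=st();b=snap("side","side11.png");Q=Rd(315)
e=plan([((.496,-.1195,.10),Q,2,.024),((.496,-.1195,.067),Q,3,.024)])
plan([((.470,-.0905,.067),Q,6,.024)],e)
E
```

```text
t 61.35 tcp [ 0.5008 -0.1217  0.1413] F [ 1.1195  1.1969 -0.6121] g 0.27517254815004955 j [  4.4727  15.8633 -21.5947   0.1325 -52.4903 130.1621]
[[ 0.7036  0.001   0.7106]
 [-0.7106 -0.0018  0.7036]
 [ 0.002  -1.     -0.0005]]
[[[-0.004,0.0205,0.0001],[0.0,-0.2,0.1],0.024],[[-0.004,0.0205,0.0],[0.1,-0.3,0.1],0.024],[[0.0,0.011,0.0],[0.0,0.0,0.0],0.024],[[0.0,0.011,0.0],[0.0,0.0,0.0],0.024],[[0.0,0.011,0.0],[0.0,0.0,0.0],0.024]]
end [ 0.496  -0.1195  0.067 ]
[[[-0.0065,0.0,0.0004],[0.0,0.0,0.0],0.024],[[-0.0064,0.0,0.0003],[0.0,0.0,0.0],0.024],[[-0.0065,0.0,0.0004],[0.0,0.0,0.0],0.024],[[-0.0065,0.0,0.0003],[0.0,0.0,0.0],0.024],[[-0.0065,0.0001,0.0004],[0.0,0.0,0.0],0.024],[[-0.0064,0.0,0.0004],[0.0,0.0,0.0],0.024]]
end [ 0.4701 -0.0905  0.067 ]
```

Call:
jog_arm(
  series=[
    [[-0.004,0.0205,0],[0,-0.2,0],0.026],
    [[-0.004,0.0205,0],[0,-0.2,0],0.026],
    [[0,0.011,0],[0,0,0],0.026],
    [[0,0.011,0],[0,0,0],0.026],
    [[0,0.011,0],[0,0,0],0.026],
    [[0,0,0],[0,0,0],0.026],
  ],
)

```text
time_s: 62.15
tcp_pos: [0.4939, -0.1141, 0.0663]
ee_rot: [[0.708, -0.002, 0.706], [-0.706, -0.001, 0.708], [-0.001, -1.0, -0.002]]
wrist_force: [0.1, 0.8, 0.9]
gripper_width: 0.299
```

Call:
jog_arm(
  series=[
    [[-0.0064,0,0.0004],[0,0,0],0.024],
    [[-0.0064,0,0.0004],[0,0,0],0.024],
    [[-0.0064,0,0.0004],[0,0,0],0.024],
    [[-0.0064,0,0.0004],[0,0,0],0.024],
    [[-0.0064,0,0.0004],[0,0,0],0.024],
    [[-0.0064,0,0.0004],[0,0,0],0.024],
    [[0,0,0],[0,0,0],0.024],
  ],
)

```text
time_s: 63.02
tcp_pos: [0.4733, -0.0862, 0.0679]
ee_rot: [[0.71, 0.009, 0.704], [-0.704, -0.003, 0.71], [0.009, -1.0, 0.004]]
wrist_force: [11.9, -13.2, -8.9]
gripper_width: 0.282
```

Call:
jog_arm(
  series=[
    [[0.007,0,0],[0,0,0],0.024],
    [[0,-0.04,0],[0,0,0],0.024],
    [[0,-0.06,0],[0,0,0],0.024],
    [[0.03,-0.04,-0.03],[0,0,0],0.024],
    [[0.045,0,-0.03],[0,0,0],0.024],
    [[0.045,0,-0.03],[0,0,0],0.024],
    [[0.045,0,-0.03],[0,0,0],0.024],
    [[0.045,0,-0.03],[0,0,0],0.024],
    [[0.045,0,-0.03],[0,0,0],0.024],
  ],
)

```text
time_s: 64.15
tcp_pos: [0.5273, -0.3981, 0.2066]
ee_rot: [[0.709, -0.002, 0.706], [-0.706, 0.001, 0.709], [-0.002, -1.0, -0.0]]
wrist_force: [1.3, -0.5, 0.1]
gripper_width: 0.277
```

```bash
python3 - <<'E'
from h import *
s=st();a=snap("side","side12.png");b=snap("top","top16.png")
u,v=map(int,proj("side",[[.453,.03,.05]])[0])
cv2.imwrite("pics/fin.png",np.vstack([cv2.resize(a[v-38:v+42,u-70:u+70],(525,300),interpolation=cv2.INTER_CUBIC),cv2.resize(b[220:290,140:290],(525,245),interpolation=cv2.INTER_CUBIC)]))
for n,p in dict(F=(.4298,.1886,.0755),R=(.4778,-.0928,.0755)).items(): print(n,(proj("top",[p])[0]-[140,220])*3.5+[0,300],(proj("side",[p])[0]-[u-70,v-38])*3.75)
E
```

```text
t 64.15 tcp [ 0.5273 -0.3981  0.2066] F [ 1.3443 -0.5041  0.1008] g 0.2766744014587428 j [-23.0667  26.179    4.7036  -0.0214 -68.6438 158.1972]
[[ 0.7086 -0.0018  0.7056]
 [-0.7056  0.0011  0.7086]
 [-0.0021 -1.     -0.0005]]
F [ 65.2817 458.8364] [333.8007  33.4564]
R [434.2521 390.8007] [206.673  199.3394]
```

View pics/fin.png

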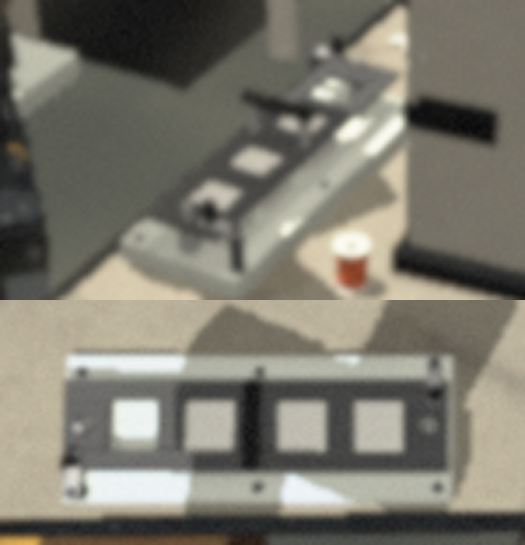

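Mask and caps look seated. In the last picture, both knobs are where I predicted for closed latches: front at (68,460), predicted (65,459), and rear at (434,388), predicted (434,391). I'm handing in.

```bash
python3 -c "
from station import *
print(finish_job())"
```

```text
the job is handed in; nothing more can be done
None
```

The job is handed in at about 64 s. No verdict was reported, but my last checks all pointed to success.

- **Caps:** I found three. One already stood closed face up and went straight into pocket 3. The other two were open side up, so I turned each over in two steps and placed them in pockets 4 and 2. The cap in pocket 4 caught on the pocket edge at first and needed about 4 mm of nudging before it dropped in.
- **Mask:** It was knocked aside during the run, so I measured it again. Gripping it there would have put the wrist into the cabinet corner, so I first slid it about 55 mm to the right. I then lowered it onto both pins; it stopped at TCP height 0.0659 m against 0.066 m expected.
- **Latches:** Both started out of the way, the rear one only just by my estimate (about 1.4 rad). I pushed each until it met a firm stop, at about 15 to 18 N.

**Last checks:** The final top and side pictures show the mask flat on the jig and both knobs within a few pixels of where I predicted for closed latches. The gripper was clear, at about z = 0.21 m. I did not measure the latch angles directly. The red spool still stood by the jig in the last side view. I did not check the other bystanders at the end, but nothing hit them that I noticed.

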